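Close the rinse pump's strainer and put it back to work

TASK

Put the black lid on the rinse pump's strainer pot so that its two lugs drop through the two gaps in the collar, then push its handle round clockwise (seen from above) until the lid is tight and fully home against its stops. Once it is tight, swing the suction valve's lever fully open, and last of all press the start button. Do not press the mushroom stop button, and leave the toys and the brush where they are.

Things in the scene. Friction and masses are not known exactly. Their poses are not given: they have to be found in the camera images.
- pump: Grey plastic pump fixed to the bench. Origin on the bench under the upright axis of its round, open strainer pot; z up, x from the pot to the finned motor (x 150 to 385 mm, 60 mm radius, box on its top to 179 mm height), -x to the suction pipe and valve. Apart from collar and lid, nothing within 180 mm of the pot's axis stands higher than 172 mm.
- mouth (a point): Centre of the pot's mouth on the pot's axis, 160 mm above the bench: top of the free gasket, where the lid's underside comes to rest. Axes as pump. Round it stands a collar, 69.5 mm inner and 75.5 mm outer radius, top 168 mm above the bench, carrying two claws that stand up to 178.5 mm and overhang inward to 60.5 mm radius.
- gap_a (a point): Middle of the gap between the claws on the pump's +y side, 65 mm from the pot's axis, 178 mm above the bench. Anticlockwise from above, from pump +x, the gaps run from 47 to 140 and 227 to 320 degrees, the claws fill the rest. A lug dropped through a gap turns clockwise under the next claw, whose underside is a ramp coming down 4.7 mm to a solid stop.
- gap_b (a point): Middle of the like gap on the pump's -y side.
- gasket (a joint): How far the springy sealing ring in the pot's mouth is squeezed down, m. 0 when free (the lid's weight does not squeeze it: it begins to give at 7 N); about 0.0033 (22 N) when the lid is fully home. Only lugs under the ramps keep it squeezed.
- lid: Loose black strainer lid with clear window, about 0.42 kg, lying right way up on the bench. Origin: centre of its flat underside; z up, x along its handle; alike after half a turn. Disc 58 mm radius, 20 mm thick. Handle: straight upright rib across the disc, 200 mm long, 20 mm thick, top at z 56 mm, standing on the disc; its free ends (radius 54 to 100 mm) span z 30 to 56 mm.
- lug_a (a point): Lug at the lid's lower edge under the handle end on lid +x, 66 mm from the lid's axis. It reaches out to 67 mm radius, is 48 degrees wide and 9 mm thick. With the handle square across the pump (lid x along pump +y or -y; 19 degrees clockwise to 26 anticlockwise of that still does) both lugs drop through the gaps with 2.5 mm radial play.
- lug_b (a point): Like lug under the handle end on lid -x. Home against the stops, the handle is in line with the pump (lid x along pump +x or -x), 90 degrees clockwise from square across, and the lid lies 3.3 mm lower.
- rib_end_a (a point): End of the lid's handle on lid +x, 100 mm from the lid's axis, 43 mm above its underside. The ramps bite over the last 60 degrees; the turn then takes up to 1 N m: 6 to 12 N on the side of one handle end, more than a grip on the middle of the rib surely carries. The ramps hold the lid when let go.
- rib_end_b (a point): The other end of the lid's handle, on lid -x, likewise.
- valve (a joint): Angle of the suction valve's lever, rad. 0 shut: lever square across the pipe, towards pump +y. It turns anticlockwise seen from above to pi/2, fully open: along the pipe, pointing away from the pot (pump -x), against a stop. Stiff (0.25 N m, 3 N near its end), stays where left. Starts within 0.15 rad of shut.
- valve_stem (a point): On the upright axis of the valve lever, 158 mm above the bench, 180 mm from the pot's axis. The black lever is 18 mm wide, spans 148 to 166 mm above the bench and reaches 110 mm from this axis; its hub is 16 mm in radius. The pipe and valve under it are no higher than 132 mm.
- lever_end (a point): End of the valve lever, at mid-thickness, 110 mm from the stem's axis.
- start (a joint): Travel of the start button, m: 0 up, 0.006 fully down; springs back; starts to move at 1.5 N and is fully down at 5 N.
- start_top (a point): Centre of the top of the start button: flat white button, 32 mm across, facing up, top 77 mm above the bench when up, on the grey start/stop box (80 x 130 x 55 mm) that is fixed to the bench.
- stop (a joint): Travel of the stop button, m: 0 up. It is the taller black mushroom head, 42 mm across, beside the start button on the same box, 66 mm from it centre to centre, top 91 mm above the bench. Not to be pressed.
- toy_a: Bystander: red rubber toy of three bulges, 66 mm wide, 97 mm tall, standing. Origin: centre of its foot, z up.
- toy_b: Bystander: another such toy.
- brush: Bystander: cleaning brush lying on the bench. Origin: under its middle.

How it is judged:
On the way, in this order (a step that is already met when the one before it is completed fails the run):
1. the lid sits down in the collar, lugs through the gaps (horizontal distance between lid and mouth below 0.006 m and z of lid in the frame of mouth between -0.006 and 0.004 m and angle between lid's own z axis and vertical below 0.06 rad), for 0.2 s.
2. the lid is turned home: gasket squeezed at least 2.5 mm, handle within 9 degrees of in line with the pump (value of joint gasket above 0.0025 m and angle between the x axis of lid and the x axis of pump, either way round below 0.16 rad), for 0.2 s.
3. the suction valve is fully open, within 10 degrees (value of joint valve above 1.4 rad), for 0.1 s.
4. the start button is pressed (value of joint start above 0.004 m), for 0.05 s.
At the end, for the whole second after the job is handed in: The lid is in the pot's collar (within 6 mm of its axis), turned home with its handle within 9 degrees of in line with the pump and the gasket squeezed by at least 2.5 mm, at rest; the valve lever is within 10 degrees of fully open; the start button has been pressed and is up again (all of step 2 and horizontal distance between lid and mouth below 0.006 m and value of joint valve above 1.4 rad and value of joint start below 0.002 m and linear speed of lid below 0.02 m/s); the robot touches nothing.
It fails at once if the suction valve is opened before the lid is tight (value of joint valve above 0.5 rad and value of joint gasket below 0.002 m).
It fails at once if the start button is pressed before the valve is fully open (value of joint start above 0.003 m and value of joint valve below 1.4 rad).
It fails at once if the stop button is pressed (value of joint stop above 0.003 m).
It fails at once if a toy or the brush is moved by more than 40 mm (distance of any of toy_a, toy_b, brush from where it was at the start of the episode above 0.04 m).
It also fails if it takes over 67 s, if anything falls off the work surface, if the arm or the gripper's body presses on something with over 40 N, if the wrist force passes 120 N, or if a joint passes its speed limit or range.

ROBOT

A 6-joint arm with a two-finger parallel gripper is mounted at the origin on the work surface. World frame = base frame: x ahead of the robot, y to its left, z up, the work surface at z = 0. Lengths are in m, angles in rad, forces in N, time in s.
With the tool pointing down it reaches from about 0.275 to 1 m from the base axis. Payload 8.4 kg.
Tool frame: the origin (TCP) lies at the very end of the fingers, on their centre line; the grasp point (between the pads) lies ctrl.hold_point_z behind it (ctrl.hold_point_z is the distance from the TCP to the grasp point, in m); z points along the fingers, y is the line along which they close (so a half turn about z gives the same grasp; the last joint's range is limited). The gripper opens to 85 mm and grips with 20 to 120 N. Pads are 22 mm wide; open, the fingers measure 114 mm over their backs; the gripper's body (76 mm by 85 mm) begins 54 mm behind the grasp point. The pads swing forward as they close: fully open they stand 13 mm farther back than shut.
Start: joints at [-0.002, 0.353, 1.633, -0, 1.155, -0.002], TCP at [0.625, -0, 0.21] pointing down, gripper open.
Joint ranges: [-2.63, 2.63], [-0.92, 2.1], [0.06, 2.66], [-1.3, 4.44], [0, 2.69], [-3.02, 3.02]. Speed limits (rad/s): [2.22, 2.22, 2.79, 3.14, 3.14, 3.14].

INTERFACE

Orientations are given as [roll, pitch, yaw] about the fixed x, y, z axes, in that order (R = Rz(yaw) Ry(pitch) Rx(roll)).
In Python, from workcell import ctrl gives the robot as it stands.
- The arm moves only by the tool carry_out, never from a script. Its argument "rows" is text: rows parted by semicolons, each of 7 numbers parted by spaces: the opening, from 0 (shut) to 1 (fully open), then the shift along the tool's x, y, z in units of 0.5 m (1.0 is 0.5 m), then the turn, a rotation vector about the tool's x, y, z in units of 1.5 rad (1.0 is 1.5 rad). A call has 1 to 10 rows; each row is the pose to reach, as a shift and turn from the pose commanded when the call began, along the tool's axes at that moment; what a row does not reach only later rows make up. A row lasts 1/12 s, in which the tool goes at most 41.7 mm and 7.16 degrees, less where a joint would pass 70% of its speed; a pose out of reach is approached as far as the arm can. A call with a number of a shift or a turn outside -1 to 1 is refused whole. A call with a gripper value outside its range is refused whole. The fingers move at their own pace and stop on an object; the grip force is fixed at half the most. Time passes only in rows, so rows that repeat a pose let the fingers close. It gives the time, the measured TCP pose, the force, the opening and the grip force at its end, in the units of the state.
- ctrl.sense(): the state, without advancing time (a new reading comes with each control period).
- ctrl.snapshot(name): name is "scene" or "side" or "wrist"; returns a dict with "color" (420x560x3 uint8, blue, green, red), "intrinsics" (3x3 intrinsics, pixels), "dist" ([k1, k2, p1, p2, k3] as OpenCV has them; the pictures are not rectified), "origin" and "rotation" of the camera in the world. Camera axes: x right, y up, looking along -z (the intrinsics and any distortion apply to the point x, -y, -z); pixel columns grow to the right and rows downward; lengths in m; the calibration is good to about 2 mm. A picture is of the moment at which its call begins. There is no depth.
- ctrl.hand_in(): hands the job in; it is judged then, once.
The state is a dict: "time": time; "qpos": joint angles; "joint_vel": joint speeds; "tau": joint torques, N m; "eef_pos": TCP position; "eef_rot": TCP orientation; "force": force on the tool from outside, world axes, zero at the start; "wrist_torque": the same for the moment, N m; "gripper_width": finger opening in m; "finger_force": force on a finger pad.
Only numpy, scipy, OpenCV 4.12 (cv2) and the standard library are available. Lean on these libraries where they do the work, as an engineer would, in place of code of your own. Each camera call takes 0.05 s, during which the arm holds its last target. There are 200 camera calls.

## Working session

There is one attempt and no reset: what is moved stays moved. The work goes in short steps, Python scripts to look and compute and a tool call to move; the robot and the scene stay as the last step left them, time stands still between calls to the robot, and variables do not carry over. Pictures are saved under pics/ and viewed, at most 10 in all, crops included, and the job is handed in when it is done.

Besides the shell and the picture viewer there is one more tool, called after "Call:" by a JSON object that holds its "op" and its "data". carry_out: Moves the arm, as the interface text tells. Its arguments: {"type":"object","properties":{"rows":{"type":"string"}},"required":["rows"]}

```bash
mkdir -p pics; ls; python3 - <<'E'
from workcell import ctrl
import cv2,pickle
for n in("scene","side"):
    s=ctrl.snapshot(n);cv2.imwrite(f"pics/{n}0.png",s["color"]);pickle.dump(s,open(f"{n}0.pkl","wb"))
    print(n,s["origin"],s["rotation"],s["intrinsics"],s["dist"])
print(ctrl.sense(),ctrl.hold_point_z)
E
```

```text
pics
scene [1.19645623 0.22658871 0.90693217] [ 0.80329334 -0.01088057  1.92702134] [[407.69101592   0.         280.15241108]
 [  0.         407.69101592 208.6535259 ]
 [  0.           0.           1.        ]] [-0.08427966  0.          0.          0.          0.        ]
side [0.2188158  0.86814325 0.92769376] [ 0.86481444  0.01498453 -2.90996257] [[533.37071326   0.         273.24690652]
 [  0.         533.37071326 215.94846243]
 [  0.           0.           1.        ]] [-0.05961706  0.          0.          0.          0.        ]
{'time': 0.1, 'qpos': array([-2.40702777e-03,  3.53581441e-01,  1.63405135e+00,  3.41877629e-05,
        1.15521062e+00, -2.40097471e-03]), 'joint_vel': array([-5.45200960e-04, -1.68380679e-03,  8.43410759e-05,  8.78048822e-04,
        7.12337521e-04, -3.68491038e-04]), 'tau': array([ 4.27485766e-04, -6.06356549e+01, -3.42817569e+01, -7.40920814e-05,
        3.91241178e-03, -4.99377973e-05]), 'eef_pos': array([6.24546907e-01, 8.09106172e-06, 2.09138782e-01]), 'eef_rot': array([-3.14034198e+00, -3.42633475e-05,  1.57077643e+00]), 'force': array([ 0.8088695 , -0.79797685, -0.10165393]), 'wrist_torque': array([ 0.03214392, -0.00116858,  0.02388478]), 'finger_force': 0.0, 'gripper_width': 0.0853466425290365} 0.0187
```

View pics/scene0.png

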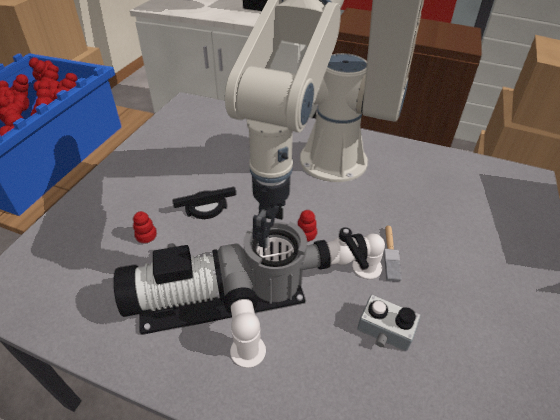

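View pics/side0.png

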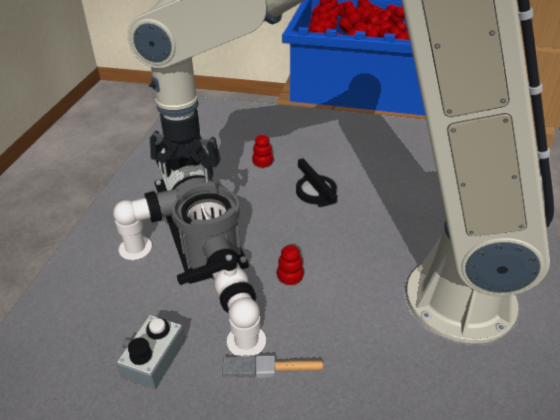

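```bash
cat > h.py <<'E'
import numpy as np,cv2,pickle
from scipy.spatial.transform import Rotation as R
def load(n): return pickle.load(open(n+".pkl","rb"))
def cam(s):
    Rm=np.array(s["rotation"],float)
    Rm=R.from_euler("xyz",Rm).as_matrix() if Rm.size==3 else Rm
    return Rm,np.array(s["origin"])
def ray(s,uv):
    Rm,o=cam(s);p=cv2.undistortPoints(np.array([[uv]],float),s["intrinsics"],s["dist"])[0,0]
    return o,Rm@np.array([p[0],-p[1],-1])
def onz(s,uv,z):
    o,d=ray(s,uv);return o+d*(z-o[2])/d[2]
def tri(s1,u1,s2,u2):
    o,d=ray(s1,u1);p,e=ray(s2,u2)
    t=np.linalg.lstsq(np.c_[d,-e],p-o,rcond=None)[0]
    a,b=o+t[0]*d,p+t[1]*e;return (a+b)/2,np.linalg.norm(a-b)
def proj(s,P):
    Rm,o=cam(s);c=(np.atleast_2d(P)-o)@Rm*[1,-1,-1]
    return cv2.projectPoints(c,np.zeros(3),np.zeros(3),s["intrinsics"],s["dist"])[0][:,0]
E
python3 - <<'E'
from h import *
np.set_printoptions(precision=4,suppress=True)
a,b=load("scene0"),load("side0")
print(np.c_[proj(a,[[0.625,0,.21],[0,0,0]]),proj(b,[[0.625,0,.21],[0,0,0]])])
for n,u,v,z in [("ribR",(236,193),(331,200),.05),("ribL",(175,208),(301,163),.05),("start",(379,308),(158,327),.077),("stop",(405,316),(139,350),.091),("pot",(276,237),(207,208),.168),("hub",(346,235),(230,259),.158),("lev",(365,263),(182,277),.158)]:
    print(n,*tri(a,u,b,v),onz(a,u,z),onz(b,v,z))
def crop(s,x,y,w,h,f): return cv2.resize(s["color"][y:y+h,x:x+w],None,fx=f,fy=f,interpolation=cv2.INTER_CUBIC)
m=np.vstack([np.hstack([crop(a,165,175,133,100,3),crop(a,300,215,133,135,3)[:300]]),np.hstack([crop(b,220,140,133,100,3),crop(b,100,170,133,100,3)])])
cv2.imwrite("pics/m1.png",m)
E
```

```text
[[271.064  241.5069 189.742  188.7388]
 [333.1884 159.91   460.5608 297.5204]]
ribR [ 0.3359 -0.2338  0.0426] 0.0017480137764366815 [ 0.3442 -0.229   0.05  ] [ 0.3347 -0.2259  0.05  ]
ribL [ 0.4501 -0.394   0.0302] 0.012212140030124398 [ 0.4728 -0.3735  0.05  ] [ 0.4439 -0.3758  0.05  ]
start [0.612  0.2722 0.0649] 1.4991702986574549e-05 [0.6204 0.2716 0.077 ] [0.6065 0.2806 0.077 ]
stop [0.6212 0.3361 0.0744] 0.005611041557452037 [0.6307 0.3318 0.091 ] [0.6145 0.3491 0.091 ]
pot [0.5832 0.0007 0.1714] 0.01678892494956253 [ 0.5727 -0.0077  0.168 ] [0.586  0.0082 0.168 ]
hub [0.4931 0.147  0.1587] 0.0068331851666432845 [0.4957 0.1496 0.158 ] [0.4924 0.1423 0.158 ]
lev [0.5692 0.2132 0.161 ] 0.0005097338099293549 [0.5665 0.2129 0.158 ] [0.5706 0.2109 0.158 ]
```

View pics/m1.png

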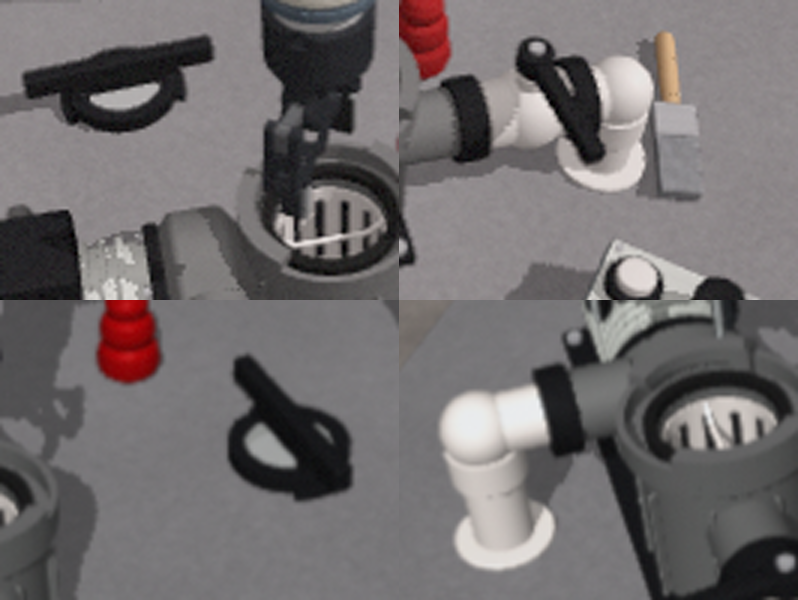

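The pictures show the lid's rib between scene px (175,208) and (236,193), the pot at (276,237), the lever from (346,235) to (365,263) and the start button at (379,308). The lid is near (0.396, -0.31) with the rib at about -53°. The pot is near (0.58, 0) and pump x points to about -60°. I'll move over the lid, which also clears the view of the pot.

Call:
{"op": "carry_out", "data": {"rows": "1 -0.62 -0.456 0 0 0 -0.425;1 -0.62 -0.456 0 0 0 -0.425;1 -0.62 -0.456 0 0 0 -0.425;1 -0.62 -0.456 0 0 0 -0.425;1 -0.62 -0.456 0 0 0 -0.425;1 -0.62 -0.456 0 0 0 -0.425;1 -0.62 -0.456 0 0 0 -0.425;1 -0.62 -0.456 0 0 0 -0.425;1 -0.62 -0.456 0 0 0 -0.425;1 -0.62 -0.456 0 0 0 -0.425"}}

```text
time: 0.93
eef_pos: [0.394, -0.3128, 0.2097]
eef_rot: [-3.14, 0.0, 2.207]
force: [-0.3, 0.6, -0.5]
gripper_width: 0.0856
finger_force: 0.0
```

```bash
python3 - <<'E'
from workcell import ctrl
from h import *
for n in("scene","side","wrist"):
    s=ctrl.snapshot(n);pickle.dump(s,open(f"{n}1.pkl","wb"))
x=ctrl.sense();print(x["eef_pos"],x["eef_rot"],x["qpos"])
a,b,w=load("scene1"),load("side1"),load("wrist1")
def crop(s,x,y,w,h,f): return cv2.resize(s["color"][y:y+h,x:x+w],None,fx=f,fy=f,interpolation=cv2.INTER_CUBIC)
m=np.vstack([np.hstack([crop(a,220,200,100,75,4),crop(b,150,160,100,75,4)]),np.hstack([cv2.resize(w["color"],(400,300)),crop(a,335,220,100,75,4)])])
cv2.imwrite("pics/m2.png",m)
E
```

```text
[ 0.39613527 -0.31071664  0.20958748] [ 3.14153825e+00 -4.93575691e-04  2.20525492e+00] [-6.68249505e-01  1.63700638e-01  1.88848408e+00  2.06646956e-04
  1.08986948e+00 -1.30280372e+00]
```

View pics/m2.png

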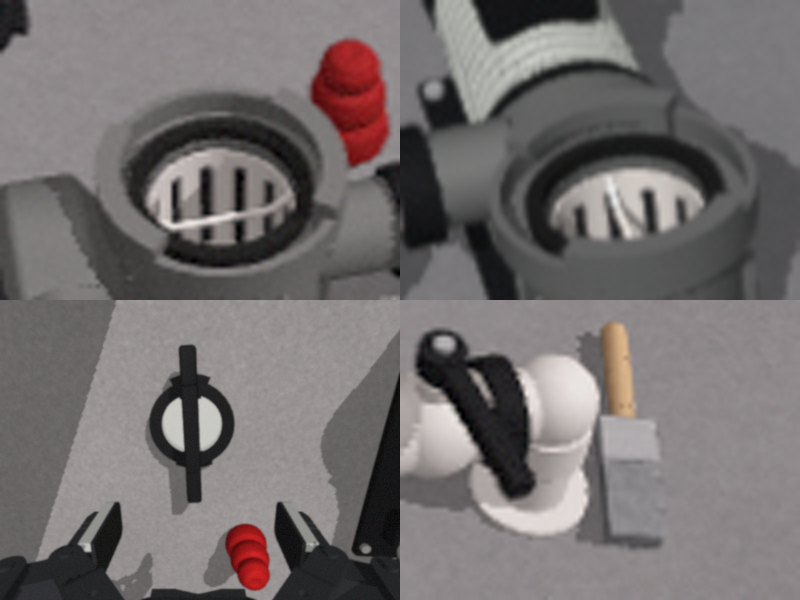

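```bash
cat > fit.py <<'E'
from h import *
from scipy.optimize import least_squares
np.set_printoptions(precision=4,suppress=True)
a,b,w=load("scene1"),load("side1"),load("wrist1")
t=np.linspace(0,2*np.pi,721)
def circ(s,c,r,z): return proj(s,np.c_[c[0]+r*np.cos(t),c[1]+r*np.sin(t),0*t+z])
def res(c):
    h,l,q=circ(a,c,.0755,.1785),circ(a,c,.0755,.168),circ(b,c,.0755,.168)
    return [h[:,0].min()-244.25,h[:,0].max()-307,l[:,1].min()-222,q[:,0].min()-172.5,q[:,0].max()-238.75]
f=least_squares(res,[.58,0]);print("pot",f.x,f.fun)
st=tri(a,(345,231.3),b,(228.7,257.3));print("stem",st,onz(a,(345,231.3),.168),onz(b,(228.7,257.3),.168))
d=st[0][:2]-f.x;print("dist",np.linalg.norm(d),"pump x yaw",np.degrees(np.arctan2(-d[1],-d[0])))
k=1.4
p,q=onz(w,(188*k,47*k),.056),onz(w,(194*k,200*k),.056)
print("wrist rib",p,q,np.linalg.norm(p-q),(p+q)/2,np.degrees(np.arctan2(*(q-p)[1::-1])))
print("wrist cam",w["origin"],cam(w)[0])
E
python3 fit.py
```

```text
pot [ 0.5929 -0.001 ] [-0.3836  0.369  -0.9327 -0.655   0.1048]
stem (array([0.4931, 0.1456, 0.1666]), np.float64(0.0011964201703951864)) [0.4938 0.1453 0.168 ] [0.4928 0.1476 0.168 ]
dist 0.17735138133481776 pump x yaw -55.77144672532689
wrist rib [ 0.329  -0.2414  0.056 ] [ 0.4468 -0.3921  0.056 ] 0.19131187765259602 [ 0.3879 -0.3167  0.056 ] -51.99371649047046
wrist cam [ 0.3461 -0.2455  0.3736] [[ 0.806  -0.5611 -0.1887]
 [ 0.592   0.7636  0.2578]
 [-0.0006 -0.3195  0.9476]]
```

```bash
cat > lidfit.py <<'E'
from h import *
from scipy.optimize import minimize
np.set_printoptions(precision=4,suppress=True)
def box(x0,x1,z0,z1): return [[x,y,z] for x in(x0,x1) for y in(-.01,.01) for z in(z0,z1)]
t=np.linspace(0,2*np.pi,73)
disc=[[.058*np.cos(u),.058*np.sin(u),z] for u in t for z in(0,.02)]
lug=lambda c:[[r*np.cos(c+u),r*np.sin(c+u),z] for u in np.radians([-24,-12,0,12,24]) for r in(.055,.067) for z in(0,.009)]
parts=[np.array(p) for p in(disc,box(-.1,.1,.03,.056),box(-.056,.056,.02,.056),lug(0),lug(np.pi))]
def render(s,x,y,th,shape,sc=4):
    m=np.zeros(shape,np.uint8);Rz=R.from_euler("z",th).as_matrix()
    for p in parts:
        q=proj(s,p@Rz.T+[x,y,0]);cv2.fillConvexPoly(m,cv2.convexHull(np.round(q*16).astype(np.int32)),1,shift=4)
    return m
views=[]
for n,(x,y,ww,hh) in {"scene0":(165,180,80,45),"side0":(285,150,60,65),"wrist1":(190,50,160,240)}.items():
    s=load(n);g=s["color"].max(2)<62
    g=g.astype(np.uint8);M=np.zeros_like(g);M[y:y+hh,x:x+ww]=g[y:y+hh,x:x+ww]
    nn,lab,stt,_=cv2.connectedComponentsWithStats(M);M=(lab==1+np.argmax(stt[1:,4])).astype(np.uint8)
    c,_=cv2.findContours(M,cv2.RETR_EXTERNAL,cv2.CHAIN_APPROX_NONE);cv2.drawContours(M,c,-1,1,-1)
    views.append((n,s,M))
def cost(p,vs=views):
    return sum(np.abs(cv2.GaussianBlur(render(s,*p,M.shape).astype(np.float32),(0,0),1)-cv2.GaussianBlur(M.astype(np.float32),(0,0),1)).sum()/M.sum() for n,s,M in vs)
sx=np.array([.392,-.314,np.radians(-53)])
sim=np.array([sx,sx+[.01,0,0],sx+[0,.01,0],sx+[0,0,.08]])
for vs in [views]+[[v] for v in views]:
    f=minimize(cost,sx,args=(vs,),method="Nelder-Mead",options=dict(initial_simplex=sim))
    print([v[0] for v in vs],f.x[:2],np.degrees(f.x[2]),f.fun)
    if len(vs)==3: best=f.x
n,s,M=views[2];o=s["color"].copy();o[...,1]=np.maximum(o[...,1],render(s,*best,M.shape)*150);cv2.imwrite("pics/lf.png",np.hstack([o[40:300,180:360],cv2.cvtColor(M[40:300,180:360]*255,8)]))
E
python3 lidfit.py
```

```text
['scene0', 'side0', 'wrist1'] [ 0.3885 -0.3192] -52.610125627418796 0.39473881462455956
['scene0'] [ 0.3881 -0.3204] -48.43208939360921 0.17543488606629792
['side0'] [ 0.3904 -0.3185] -53.97685163620537 0.1276595744680851
['wrist1'] [ 0.389  -0.3187] -51.54443338958253 0.06599737787457016
```

View pics/lf.png

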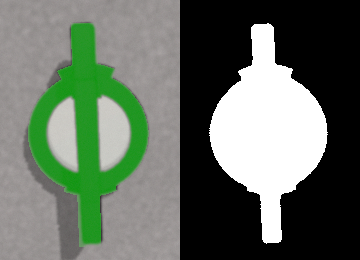

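The fit matches the wrist mask closely: the lid is at (0.389, -0.319) with its rib at -51.6°. Descending in two steps, then gripping.

Call:
{"op": "carry_out", "data": {"rows": "1 -0.004 -0.021 0.1 0 0 -0.024;1 -0.004 -0.021 0.2 0 0 -0.024;1 -0.004 -0.021 0.28 0 0 -0.024;1 -0.004 -0.021 0.34 0 0 -0.024;1 -0.004 -0.021 0.366 0 0 -0.024;1 -0.004 -0.021 0.366 0 0 -0.024;1 -0.004 -0.021 0.366 0 0 -0.024;1 -0.004 -0.021 0.366 0 0 -0.024"}}

```text
time: 1.75
eef_pos: [0.3912, -0.3179, 0.028]
eef_rot: [3.141, 0.002, 2.245]
force: [0.2, 0.2, -0.0]
gripper_width: 0.0851
finger_force: 0.0
```

Call:
{"op": "carry_out", "data": {"rows": "0 0 0 0 0 0 0;0 0 0 0 0 0 0;0 0 0 0 0 0 0;0 0 0 0 0 0 0;0 0 0 0 0 0 0;0 0 0 0 0 0 0;0 0 0 0 0 0 0;0 0 0 0 0 0 0"}}

```text
time: 2.42
eef_pos: [0.39, -0.3181, 0.0275]
eef_rot: [3.141, 0.001, 2.244]
force: [-2.4, 2.2, 9.0]
gripper_width: 0.0182
finger_force: 58.8
```

Call:
{"op": "carry_out", "data": {"rows": "0 0 0 -0.08 0 0 0;0 0 0 -0.16 0 0 0;0 0 0 -0.24 0 0 0;0 0 0 -0.32 0 0 0;0 0 0 -0.4 0 0 0;0 0 0 -0.435 0 0 0;0 0.05 0.1 -0.435 0 0 -0.08;0 0.09 0.18 -0.435 0 0 -0.16;0 0.12 0.26 -0.435 0 0 -0.24;0 0.14 0.34 -0.435 0 0 -0.32"}}

```text
time: 3.25
eef_pos: [0.468, -0.1698, 0.2441]
eef_rot: [-3.142, -0.001, 2.729]
force: [0.8, -0.4, -3.1]
gripper_width: 0.0178
finger_force: 60.7
```

Call:
{"op": "carry_out", "data": {"rows": "0 -0.083 0.377 0 0 0 -0.696;0 -0.083 0.377 0 0 0 -0.696;0 -0.083 0.377 0 0 0 -0.696;0 -0.083 0.377 0 0 0 -0.696;0 -0.083 0.377 0 0 0 -0.696;0 -0.083 0.377 0 0 0 -0.696;0 -0.083 0.377 0 0 0 -0.696;0 -0.083 0.377 0 0 0 -0.696;0 -0.083 0.377 0 0 0 -0.696;0 -0.083 0.377 0 0 0 -0.696"}}

```text
time: 4.08
eef_pos: [0.5825, -0.016, 0.2435]
eef_rot: [3.141, -0.001, -2.513]
force: [-0.0, -0.3, -4.1]
gripper_width: 0.0175
finger_force: 60.7
```

```bash
python3 - <<'E'
from workcell import ctrl
from h import *
for n in("scene","side","wrist"):
    s=ctrl.snapshot(n);pickle.dump(s,open(f"{n}2.pkl","wb"))
x=ctrl.sense();print(x["eef_pos"],np.degrees(x["eef_rot"]),x["qpos"])
a,b,w=load("scene2"),load("side2"),load("wrist2")
def crop(s,x,y,w,h,f): return cv2.resize(s["color"][y:y+h,x:x+w],None,fx=f,fy=f,interpolation=cv2.INTER_CUBIC)
m=np.vstack([np.hstack([crop(a,210,180,133,100,3),crop(b,140,130,133,100,3)]),np.hstack([cv2.resize(w["color"],(399,300))]*2)])
cv2.imwrite("pics/m3.png",m)
E
```

```text
[ 0.58284035 -0.01624585  0.24391891] [ 1.79972745e+02 -3.57398449e-02 -1.44221548e+02] [-3.04373271e-02  2.57545108e-01  1.68770633e+00 -2.84406381e-06
  1.19712567e+00 -2.22568425e+00]
```

View pics/m3.png

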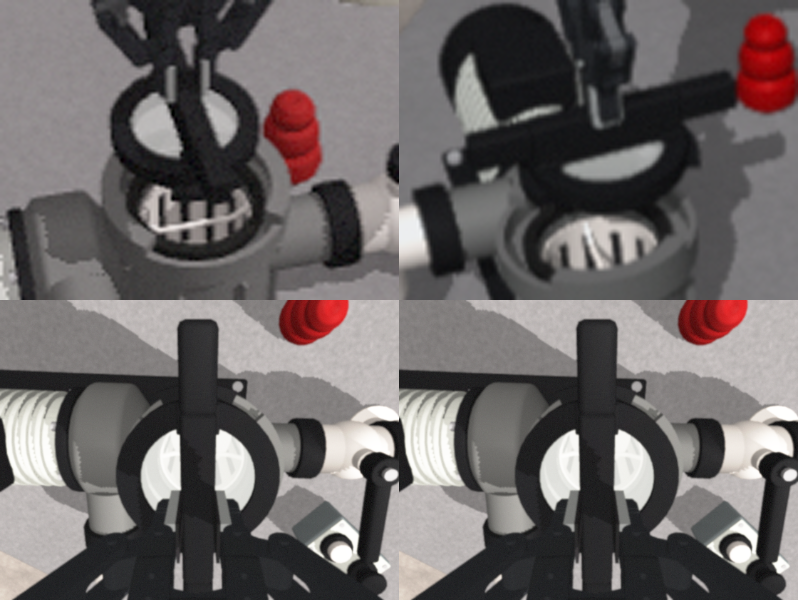

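Call:
{"op": "carry_out", "data": {"rows": "0 -0.034 0.013 0.03 0 0 0;0 -0.034 0.013 0.06 0 0 0;0 -0.034 0.013 0.06 0 0 0;0 -0.034 0.013 0.06 0 0 0;0 -0.034 0.013 0.06 0 0 0"}}

```text
time: 4.65
eef_pos: [0.5932, -0.0012, 0.2148]
eef_rot: [-3.141, 0.0, -2.516]
force: [0.5, -0.8, -3.1]
gripper_width: 0.0177
finger_force: 60.7
```

```bash
cat > see.py <<'E'
import sys
from workcell import ctrl
from h import *
np.set_printoptions(precision=4,suppress=True)
k=sys.argv[1]
for n in("scene","side","wrist"):
    s=ctrl.snapshot(n);pickle.dump(s,open(f"{n}{k}.pkl","wb"))
x=ctrl.sense();print(x["time"],x["eef_pos"],np.degrees(x["eef_rot"]),x["force"])
a,b,w=(load(n+k) for n in("scene","side","wrist"))
P=np.array([.593,-.001])
t=np.linspace(0,2*np.pi,73);ring=lambda r,z:np.c_[P[0]+r*np.cos(t),P[1]+r*np.sin(t),0*t+z]
def crop(s,x,y,w,h,f):
    i=cv2.resize(s["color"][y:y+h,x:x+w],None,fx=f,fy=f,interpolation=cv2.INTER_CUBIC)
    for r,z,c in[(.0755,.168,(0,255,0)),(.0755,.1785,(0,255,255))]:
        cv2.polylines(i,[np.int32(np.round((proj(s,ring(r,z))-[x-.5,y-.5])*f))],True,c,1)
    return i
cv2.imwrite(f"pics/m{k}.png",np.vstack([np.hstack([crop(a,220,190,100,75,4),crop(b,150,150,100,75,4)]),np.hstack([crop(w,100,60,300,220,4/3),crop(a,320,210,100,73,4)[:,:]])[:300] if False else np.hstack([crop(w,150,60,300,225,4/3),crop(a,325,210,100,75,4)])]))
E
python3 see.py 4
```

```text
4.8 [ 0.5936 -0.0012  0.2153] [-179.9502    0.0624 -144.1289] [-0.0615 -0.3594 -3.4298]
```

View pics/m4.png

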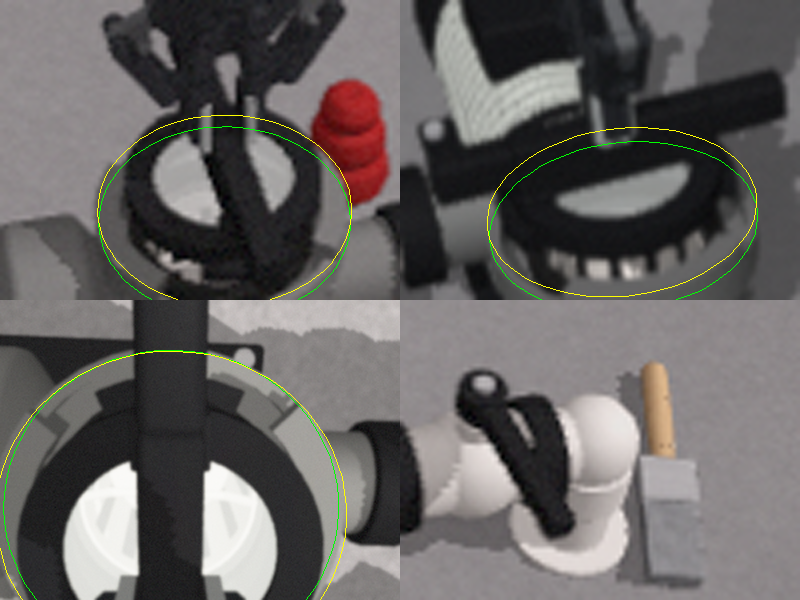

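The overlay rings lie on the collar in all three views, and the lug (wrist crop x 100–243) sits inside the gap (52–283). Lowering the lid slowly.

Call:
{"op": "carry_out", "data": {"rows": "0 0 0 0.01 0 0 0;0 0 0 0.02 0 0 0;0 0 0 0.03 0 0 0;0 0 0 0.036 0 0 0;0 0 0 0.042 0 0 0;0 0 0 0.046 0 0 0;0 0 0 0.05 0 0 0;0 0 0 0.053 0 0 0;0 0 0 0.055 0 0 0;0 0 0 0.055 0 0 0"}}

```text
time: 5.63
eef_pos: [0.5935, -0.0009, 0.1874]
eef_rot: [-3.141, 0.001, -2.515]
force: [-0.4, 0.3, 3.6]
gripper_width: 0.0179
finger_force: 61.5
```

Call:
{"op": "carry_out", "data": {"rows": "0 0 0 0 0 0 0.05;0 0 0 0 0 0 0.1;0 0 0 0 0 0 0.15;0 0 0 0 0 0 0.2;0 0 0 0 0 0 0.25;0 0 0 0 0 0 0.3;0 0 0 0 0 0 0.33;0 0 0 0 0 0 0.33"}}

```text
time: 6.3
eef_pos: [0.5939, -0.0009, 0.1876]
eef_rot: [-3.141, 0.002, -3.012]
force: [-0.4, 0.4, 2.1]
gripper_width: 0.0178
finger_force: 61.4
```

Call:
{"op": "carry_out", "data": {"rows": "0.45 0 0 0 0 0 0;0.45 0 0 0 0 0 0;0.45 0 0 0 0 0 0;0.45 0 0 -0.008 0 0 0;0.45 0 0 -0.008 0 0 0;0.45 0.06 0 -0.008 0 0 0;0.45 0.12 0 -0.008 0 0 0;0.45 0.174 0 -0.008 0 0 0;0.45 0.174 0 -0.008 0 0 0;0.45 0.174 0 -0.008 0 0 0"}}

```text
time: 7.13
eef_pos: [0.5063, -0.0125, 0.1913]
eef_rot: [-3.141, 0.001, -3.01]
force: [-0.1, -0.4, -0.1]
gripper_width: 0.0383
finger_force: 0.0
```

```bash
cat > arc.py <<'E'
# prints rows along the arc: args r d phi_start phi_list...
import sys
from workcell import ctrl
from h import *
x=ctrl.sense();p=np.array(x["eef_pos"]);Rm=R.from_euler("xyz",x["eef_rot"])
yaw=np.degrees(x["eef_rot"][2])%360
C=np.array([.5935,-.001])
v=p[:2]-C;print(p,yaw,"r",np.hypot(*v),"ang",np.degrees(np.arctan2(v[1],v[0]))%360,x["force"],x["gripper_width"])
r,d=float(sys.argv[1]),float(sys.argv[2])
for ph in map(float,sys.argv[3:]):
    f=np.radians(ph);q=C+r*np.array([np.cos(f),np.sin(f)])+d*np.array([np.sin(f),-np.cos(f)])
    s=Rm.inv().apply([*(q-p[:2]),0])/.5
    print(ph,np.round(s,3),"turn",round(np.radians(yaw-ph)/1.5,3))
E
python3 arc.py .087 .009 187 180 174 168 162 156 150 144 138 132 126 124
```

```text
[ 0.50633048 -0.01246831  0.19126778] 187.53748979710963 r 0.08792069193866323 ang 187.49497518748603 [-0.14188972 -0.44112265 -0.08958688] 0.03833520299725968
187.0 [-0.002  0.02  -0.   ] turn 0.006
180.0 [-0.006  0.041 -0.   ] turn 0.088
174.0 [-0.011  0.058  0.   ] turn 0.158
168.0 [-0.018  0.075  0.   ] turn 0.227
162.0 [-0.027  0.091  0.   ] turn 0.297
156.0 [-0.037  0.106  0.   ] turn 0.367
150.0 [-0.049  0.12   0.   ] turn 0.437
144.0 [-0.062  0.133  0.   ] turn 0.507
138.0 [-0.077  0.144  0.   ] turn 0.576
132.0 [-0.092  0.154  0.   ] turn 0.646
126.0 [-0.109  0.161  0.   ] turn 0.716
124.0 [-0.114  0.164  0.   ] turn 0.739
```

Call:
{"op": "carry_out", "data": {"rows": "0.45 -0.002 0.02 0 0 0 0.006;0.45 -0.006 0.041 0 0 0 0.088;0.45 -0.011 0.058 0 0 0 0.158;0.45 -0.018 0.075 0 0 0 0.227;0.45 -0.027 0.091 0 0 0 0.297;0.45 -0.037 0.106 0 0 0 0.367;0.45 -0.049 0.12 0 0 0 0.437;0.45 -0.062 0.133 0 0 0 0.507;0.45 -0.062 0.133 0 0 0 0.507"}}

```text
time: 7.88
eef_pos: [0.5304, 0.0585, 0.1905]
eef_rot: [-3.142, 0.0, 2.509]
force: [-0.8, -0.6, -0.3]
gripper_width: 0.0383
finger_force: 0.0
```

```bash
python3 arc.py .087 .009 144 140 136 132 128 126 124 122 120 118
```

```text
[0.53037314 0.0585211  0.19053369] 143.75417769932747 r 0.08676267635945617 ang 136.68396530463863 [-0.82256786 -0.55161454 -0.27351393] 0.03828945953270941
144.0 [ 0.002 -0.004 -0.   ] turn -0.003
140.0 [ 0.     0.008 -0.   ] turn 0.044
136.0 [-0.002  0.02  -0.   ] turn 0.09
132.0 [-0.006  0.032 -0.   ] turn 0.137
128.0 [-0.01   0.043 -0.   ] turn 0.183
126.0 [-0.012  0.049 -0.   ] turn 0.207
124.0 [-0.015  0.054 -0.   ] turn 0.23
122.0 [-0.017  0.06  -0.   ] turn 0.253
120.0 [-0.02   0.065  0.   ] turn 0.276
118.0 [-0.023  0.07   0.   ] turn 0.3
```

Almost no force on the pad, so I need a look to see whether the rib is following.

```bash
python3 see.py 5
```

```text
8.0333 [0.5296 0.0578 0.1909] [179.9622   0.0224 144.1968] [-0.5624  0.618  -0.0537]
```

View pics/m5.png

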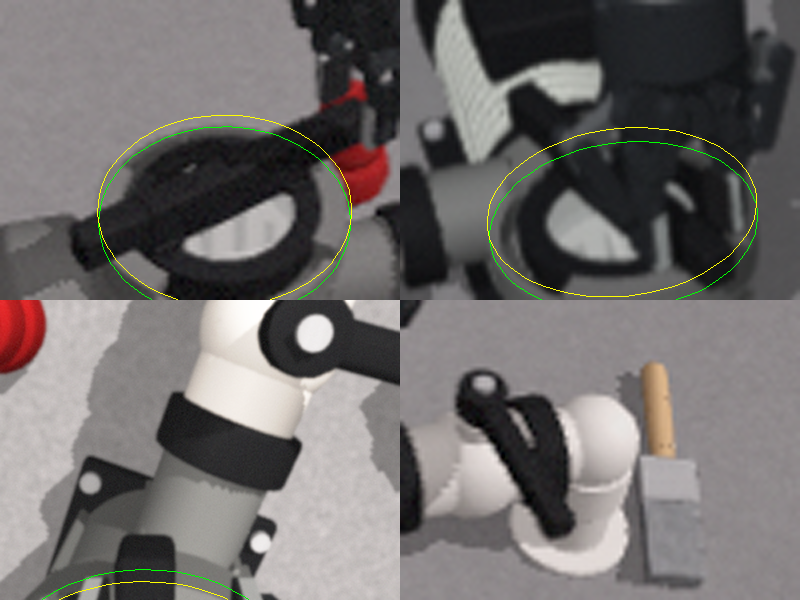

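The rib is between the pads and has turned, so I'll keep going.

Call:
{"op": "carry_out", "data": {"rows": "0.45 0 0.008 0 0 0 0.044;0.45 -0.002 0.02 0 0 0 0.09;0.45 -0.006 0.032 0 0 0 0.137;0.45 -0.01 0.043 0 0 0 0.183;0.45 -0.01 0.043 0 0 0 0.183"}}

```text
time: 8.45
eef_pos: [0.5467, 0.0724, 0.1912]
eef_rot: [3.14, 0.001, 2.238]
force: [0.3, -0.3, 0.8]
gripper_width: 0.0384
finger_force: 0.0
```

```bash
python3 arc.py .087 .009 128 126 124 122 120 118 116
```

```text
[0.54673914 0.07235974 0.19119998] 128.21290585075178 r 0.08699557248403579 ang 122.51419412083072 [ 0.28128709 -0.263644    0.84990245] 0.038431077904890754
128.0 [0.001 0.001 0.   ] turn 0.002
126.0 [0.    0.007 0.   ] turn 0.026
124.0 [-0.001  0.013  0.   ] turn 0.049
122.0 [-0.002  0.019  0.   ] turn 0.072
120.0 [-0.003  0.025  0.   ] turn 0.096
118.0 [-0.005  0.031  0.   ] turn 0.119
116.0 [-0.007  0.037  0.   ] turn 0.142
```

Call:
{"op": "carry_out", "data": {"rows": "0.45 0 0.007 0 0 0 0.026;0.45 -0.001 0.013 0 0 0 0.049;0.45 -0.002 0.019 0 0 0 0.072;0.45 -0.003 0.025 0 0 0 0.096;0.45 -0.003 0.025 0 0 0 0.096"}}

```text
time: 8.87
eef_pos: [0.5567, 0.0786, 0.191]
eef_rot: [3.141, 0.0, 2.097]
force: [0.0, 0.6, 1.0]
gripper_width: 0.0384
finger_force: 0.0
```

```bash
python3 arc.py .087 .009 122 120 118 116 114 112; python3 - <<'E'
from workcell import ctrl
from h import *
a5=load("scene5");p,q=onz(a5,(238.75,248),.205),onz(a5,(308.75,220),.205);print(p,q,np.degrees(np.arctan2(*(q-p)[1::-1])))
s=ctrl.snapshot("scene");pickle.dump(s,open("scene6.pkl","wb"))
b=ctrl.snapshot("side");f=4
c=lambda s,x,y:cv2.resize(s["color"][y:y+75,x:x+100],None,fx=f,fy=f,interpolation=cv2.INTER_CUBIC)
cv2.imwrite("pics/m6.png",np.hstack([c(s,220,190),c(b,150,150)]))
E
```

```text
[0.55670534 0.07855668 0.19099295] 120.12342355470425 r 0.08765336393707704 ang 114.8203626639341 [0.001099   0.64753337 0.99460225] 0.03841060775620822
122.0 [-0.    -0.004 -0.   ] turn -0.022
120.0 [-0.001  0.002  0.   ] turn 0.001
118.0 [-0.001  0.008  0.   ] turn 0.025
116.0 [-0.002  0.014  0.   ] turn 0.048
114.0 [-0.003  0.02   0.   ] turn 0.071
112.0 [-0.005  0.026  0.   ] turn 0.095
[ 0.66518365 -0.06254593  0.205     ] [0.52407592 0.0582087  0.205     ] 139.44434715205824
```

View pics/m6.png

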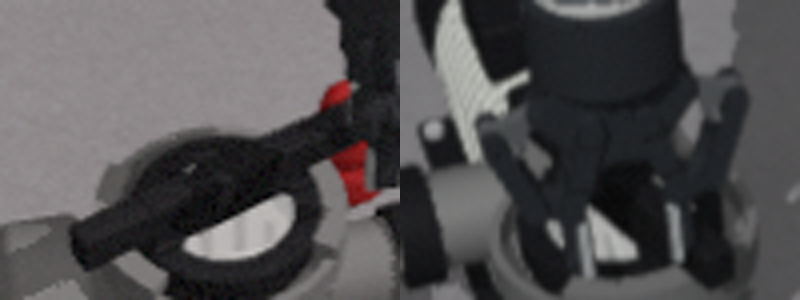

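```bash
python3 - <<'E'
from h import *
s=load("scene6")
for a in (145,139,132,124,116):
    f=np.radians(a);u=np.array([np.cos(f),np.sin(f),0]);c=np.array([.5935,-.001,.213])
    print(a,((proj(s,[c-.1*u,c+.1*u])-[220,190])*4).round(0).tolist())
import lidfit
from lidfit import *
E
cat > lf2.py <<'E'
import sys
from h import *
s,t=load(sys.argv[1]),load(sys.argv[2])
d=np.abs(s["color"].astype(int)-t["color"]).max(2)
print((d[190:265,220:320]>40).sum(1),(d[190:265,220:320]>40).sum(0))
E
python3 lf2.py scene5 scene6
```

```text
145 [[73.0, 238.0], [359.0, 96.0]]
139 [[65.0, 226.0], [369.0, 107.0]]
132 [[57.0, 211.0], [379.0, 120.0]]
124 [[52.0, 193.0], [387.0, 136.0]]
116 [[49.0, 175.0], [393.0, 153.0]]
['scene0', 'side0', 'wrist1'] [ 0.3885 -0.3192] -52.610125627418796 0.39473881462455956
['scene0'] [ 0.3881 -0.3204] -48.43208939360921 0.17543488606629792
['side0'] [ 0.3904 -0.3185] -53.97685163620537 0.1276595744680851
['wrist1'] [ 0.389  -0.3187] -51.54443338958253 0.06599737787457016
[ 8  9  9 11 12 11 11  8  7  7 10  9  7  7  6  8  8 13 15 16 15 12 11 12
 10  5  0  0  2  3  2  3  3  3  4  7  8  8  8  8  8  9  9  9 10  9 10  5
  2  0  0  0  0  0  0  0  0  0  0  0  0  0  0  0  0  0  0  0  0  0  0  0
  0  0  0] [ 0  0  0  0  0  0  0  0  0  0  0  0  0  0  0  0  0  0  0  0  0  0  0  0
  0  1  0  0  0  1  2  1  0  0  0  0  0  0  0  0  0  0  0  0  0  0  0  0
  0  0  0  0  0  0  0  0  0  0  0  0  0  0  0  0  0  0  0  0  0  0  0  0
  1  5  7  7  7  8 12 24 25 25 23 23 21 12 12  5  8  8 10 17 20 13 11 14
 16 16 12 20]
```

```bash
python3 - <<'E'
from workcell import ctrl
from h import *
for n in("side","wrist"):
    pickle.dump(ctrl.snapshot(n),open(n+"7.pkl","wb"))
x=ctrl.sense();p=x["eef_pos"];Rm=R.from_euler("xyz",x["eef_rot"]).as_matrix()
def dr(s,x0,y0,w,h,f,ang):
    i=cv2.convertScaleAbs(cv2.resize(s["color"][y0:y0+h,x0:x0+w],None,fx=f,fy=f,interpolation=cv2.INTER_CUBIC),alpha=1.6)
    u=np.array([np.cos(np.radians(ang)),np.sin(np.radians(ang)),0]);v=np.array([-u[1],u[0],0])
    c=np.array([.5935,-.001,.215]);P=[c+.1*u+.01*v,c-.1*u+.01*v,c-.1*u-.01*v,c+.1*u-.01*v]
    cv2.polylines(i,[np.int32((proj(s,P)-[x0-.5,y0-.5])*f)],True,(0,255,0),1);return i
w5,w7,s5,s7=(load(k) for k in("wrist5","wrist7","side5","side7"))
cv2.imwrite("pics/m7.png",np.vstack([np.hstack([dr(w,80,120,400,300,1,146) for w in(w5,w7)]),np.hstack([dr(s,150,140,100,75,4,146) for s in(s5,s7)])]))
E
```

```text
(no output)
```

View pics/m7.png

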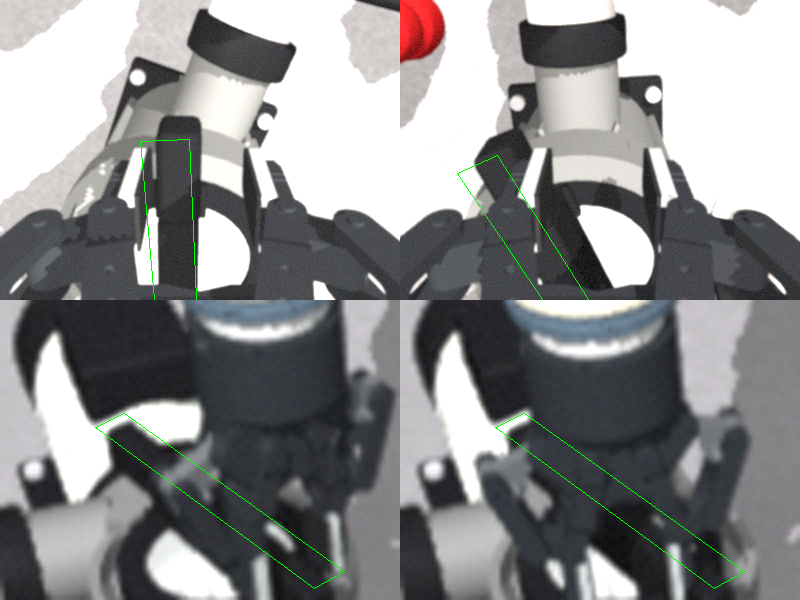

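```bash
cat > fit6.py <<'E'
import sys
from h import *
from scipy.optimize import minimize
np.set_printoptions(precision=4,suppress=True)
k=sys.argv[1]
a,b=load("scene"+k),load("side"+("7" if k=="6" else k))
print(tri(a,(238.75,250),b,(180,173)))
# window (bright) + dark: score edges of rib/disc by comparing dark mask inside the lid region
import lidfit as L
E
python3 - <<'E'
import sys;sys.path.insert(0,'.')
from h import *
np.set_printoptions(precision=4,suppress=True)
a,b,w,w7=load("scene5"),load("side5"),load("wrist5"),load("wrist7")
print("far end",tri(a,(238.75,247),b,(180,173)),tri(a,(238.75,243),b,(178,172)))
for z in(.19,.2,.205,.21,.216):
  p,q=onz(w,(260.5,238),z),onz(w7,(480+0+(505-480)-400+80-0-0,120+138),z)
  print(z,p,np.hypot(*(p[:2]-[.5935,-.001])),np.degrees(np.arctan2(p[1]+.001,p[0]-.5935)),q)
E
```

```text
far end (array([ 0.6685, -0.0588,  0.2086]), np.float64(0.00741733934732889)) (array([ 0.6686, -0.0559,  0.2179]), np.float64(0.01588578108070241))
0.19 [0.5145 0.059  0.19  ] 0.0992104552625689 142.80439746737423 [0.5158 0.0578 0.19  ]
0.2 [0.5113 0.0618 0.2   ] 0.10345426810718263 142.5942402034966 [0.5158 0.0633 0.2   ]
0.205 [0.5097 0.0633 0.205 ] 0.10557666500039671 142.49549792273135 [0.5157 0.0661 0.205 ]
0.21 [0.5082 0.0647 0.21  ] 0.10769936310040285 142.40064768682507 [0.5157 0.0689 0.21  ]
0.216 [0.5063 0.0664 0.216 ] 0.11024697391635549 142.2916490700787 [0.5156 0.0723 0.216 ]
```

The wrist crops show the finger above the rib at (520,210), so the handle sits lower or tilted and the pad rode over it. I'll lift clear, straight above the lid, and measure the lid's full pose numerically.

Call:
{"op": "carry_out", "data": {"rows": "0.45 0 0 -0.08 0 0 0;0.45 0 0 -0.16 0 0 0;0.45 -0.04 -0.004 -0.22 0 0 0;0.45 -0.09 -0.008 -0.28 0 0 0;0.45 -0.14 -0.012 -0.34 0 0 0;0.45 -0.175 -0.016 -0.36 0 0 0;0.45 -0.175 -0.016 -0.36 0 0 0;0.45 -0.175 -0.016 -0.36 0 0 0"}}

```text
time: 9.73
eef_pos: [0.5932, -0.0018, 0.371]
eef_rot: [3.141, 0.0, 2.094]
force: [-0.5, 0.4, -0.5]
gripper_width: 0.0386
finger_force: 0.0
```

```bash
cat > lid6.py <<'E'
import sys
from h import *
from scipy.optimize import minimize
from lidparts import parts
np.set_printoptions(precision=4,suppress=True)
def sil(s,p,shape):
    m=np.zeros(shape,np.uint8);Rm=R.from_euler("ZXY",p[3:]).as_matrix()
    for q in parts:
        q=proj(s,q@Rm.T+p[:3]);cv2.fillConvexPoly(m,cv2.convexHull(np.round(q*16).astype(np.int32)),1,shift=4)
    return m
C=np.array([.5935,-.001]);t=np.linspace(0,2*np.pi,73)
def view(s,names):
    M=(s["color"].max(2)<names).astype(np.uint8)
    roi=np.zeros_like(M);pts=np.vstack([proj(s,np.c_[C[0]+.107*np.cos(t),C[1]+.107*np.sin(t),0*t+z]) for z in(.16,.22)])
    cv2.fillConvexPoly(roi,cv2.convexHull(np.int32(pts)),1)
    M*=roi;n,l,st,_=cv2.connectedComponentsWithStats(M);M=(l==1+np.argmax(st[1:,4])).astype(np.uint8)
    c,_=cv2.findContours(M,cv2.RETR_EXTERNAL,cv2.CHAIN_APPROX_NONE);cv2.drawContours(M,c,-1,1,-1)
    return s,M,roi
g=lambda m:cv2.GaussianBlur(m.astype(np.float32),(0,0),1.2)
def cost(p,vs,W=(1,1,1)):
    return sum(((g(sil(s,p,M.shape))-g(M))**2*roi).sum()/M.sum() for s,M,roi in vs)+((p[4:]/.3)**2).sum()*.01
def run(vs,x0):
    sim=np.vstack([x0]+[x0+d for d in np.diag([.006,.006,.01,.12,.08,.08])])
    f=minimize(cost,x0,args=(vs,),method="Nelder-Mead",options=dict(initial_simplex=sim,maxiter=1200));return f
if __name__=="__main__":
    from workcell import ctrl
    k=sys.argv[1];th0=float(sys.argv[2])
    S={}
    for n in("scene","side","wrist"):
        S[n]=ctrl.snapshot(n);pickle.dump(S[n],open(n+k+".pkl","wb"))
    x=ctrl.sense();print(x["eef_pos"],np.degrees(x["eef_rot"][2]))
    V={n:view(s,62) for n,s in S.items()}
    print({n:v[1].sum() for n,v in V.items()})
    for names in(["wrist"],["scene","side","wrist"],["side","wrist"]):
        best=min((run([V[n] for n in names],np.array([*C,z,np.radians(th0),0.,0.])) for z in(.15,.16)),key=lambda f:f.fun)
        p=best.x;print(names,p[:3],np.degrees(p[3:]),best.fun)
E
sed -n '/^def box/,/^parts/p' lidfit.py > lidparts.py; sed -i '1i import numpy as np' lidparts.py
python3 lid6.py 8 142
```

```text
[ 0.5922 -0.0005  0.3695] 120.05449861379638
{'scene': np.uint64(2083), 'side': np.uint64(1972), 'wrist': np.uint64(14227)}
['wrist'] [ 0.5943 -0.0035  0.1511] [143.1522   2.2122   2.2858] 0.08263611686770035
['scene', 'side', 'wrist'] [ 0.5947 -0.0023  0.1555] [143.3437  -0.4276  -0.3966] 0.31778754483578464
['side', 'wrist'] [ 0.5929 -0.0013  0.1576] [142.6021   1.0406  -4.9949] 0.23836327153040657
```

The fit puts the lid level and seated, about 1–3 mm from the pot's axis, with the rib at 143°. So the single open pad gave way when pushed outward. I'll push with the closed fingers instead, a little lower.

```bash
python3 arc.py .088 -.036 146
```

```text
[ 5.92188750e-01 -4.51180038e-04  3.69486824e-01] 120.05449861379638 r 0.0014214710175571306 ang 157.28839025470435 [-0.58866438  0.32669576  0.62324572] 0.03837003312648208
146.0 [ 0.124 -0.14   0.   ] turn -0.302
```

Call:
{"op": "carry_out", "data": {"rows": "0 0.06 -0.07 0 0 0 -0.08;0 0.124 -0.14 0 0 0 -0.16;0 0.124 -0.14 0 0 0 -0.24;0 0.124 -0.14 0.07 0 0 -0.302;0 0.124 -0.14 0.15 0 0 -0.302;0 0.124 -0.14 0.23 0 0 -0.302;0 0.124 -0.14 0.31 0 0 -0.302;0 0.124 -0.14 0.36 0 0 -0.302;0 0.124 -0.14 0.371 0 0 -0.302;0 0.124 -0.14 0.371 0 0 -0.302"}}

```text
time: 10.72
eef_pos: [0.4996, 0.0182, 0.1834]
eef_rot: [-3.139, -0.004, 2.548]
force: [-0.1, 0.5, 0.4]
gripper_width: -0.0001
finger_force: 0.0
```

```bash
python3 arc.py .088 -.025 146 143 140 137 134 131
```

```text
[0.49959923 0.01815861 0.18337698] 146.0152215804464 r 0.0958353129745924 ang 168.4681974204837 [-0.14346319  0.54922853  0.37975098] -7.190914889185645e-05
146.0 [-0.001  0.023 -0.   ] turn 0.0
143.0 [ 0.001  0.033 -0.   ] turn 0.035
140.0 [ 0.003  0.042 -0.   ] turn 0.07
137.0 [ 0.005  0.051 -0.   ] turn 0.105
134.0 [ 0.005  0.061 -0.   ] turn 0.14
131.0 [ 0.006  0.071 -0.   ] turn 0.175
```

Call:
{"op": "carry_out", "data": {"rows": "0 -0.001 0.023 0 0 0 0;0 0.001 0.033 0 0 0 0.035;0 0.003 0.042 0 0 0 0.07;0 0.005 0.051 0 0 0 0.105;0 0.005 0.051 0 0 0 0.105"}}

```text
time: 11.13
eef_pos: [0.5158, 0.0411, 0.1875]
eef_rot: [3.139, 0.003, 2.388]
force: [-0.6, 0.0, -1.0]
gripper_width: -0.0004
finger_force: 0.1
```

```bash
python3 arc.py .088 -.025 137 134 131 128 125 122 119 116 113;python3 lid6.py 9 140
```

```text
[0.51576316 0.04110783 0.1875478 ] 136.8397445445347 r 0.08840862663737098 ang 151.55685827528646 [-0.58600761  0.01085938 -1.02762139] -0.0003512392443768219
137.0 [ 0.005 -0.006 -0.   ] turn -0.002
134.0 [ 0.007  0.004 -0.   ] turn 0.033
131.0 [0.009 0.013 0.   ] turn 0.068
128.0 [0.011 0.023 0.   ] turn 0.103
125.0 [0.011 0.032 0.   ] turn 0.138
122.0 [0.012 0.042 0.   ] turn 0.173
119.0 [0.012 0.051 0.   ] turn 0.208
116.0 [0.011 0.061 0.   ] turn 0.242
113.0 [0.01 0.07 0.  ] turn 0.277
[0.5148 0.0407 0.1866] 137.04437080246288
{'scene': np.uint64(2194), 'side': np.uint64(3044), 'wrist': np.uint64(36346)}
['wrist'] [0.5335 0.028  0.2742] [145.3942   1.5906 -15.2466] 0.14763217411966148
['scene', 'side', 'wrist'] [ 0.5946 -0.0022  0.16  ] [141.6888   0.7166   0.2435] 0.9006036026302048
['side', 'wrist'] [0.5782 0.0017 0.1816] [143.5147   8.4249  -7.5739] 0.7835098596408085lid6.py:9: RuntimeWarning: invalid value encountered in cast
  q=proj(s,q@Rm.T+p[:3]);cv2.fillConvexPoly(m,cv2.convexHull(np.round(q*16).astype(np.int32)),1,shift=4)
```

```bash
cat > ang.py <<'E'
# handle angle from the scene view of its free far end; args: snapshot keys ("now" takes one)
import sys
from h import *
from lid6 import sil,C
def angle(s,z=.158):
    Cc=np.array([.594,-.002])
    M=(s["color"].max(2)<62).astype(np.float32);roi=np.zeros(M.shape,np.uint8)
    a=np.radians(np.linspace(-85,-20,30));P=[[Cc[0]+r*np.cos(u),Cc[1]+r*np.sin(u),h] for u in a for r in(.07,.11) for h in(.19,.216)]
    cv2.fillConvexPoly(roi,cv2.convexHull(np.int32(proj(s,P))),1)
    g=lambda m:cv2.GaussianBlur(np.float32(m),(0,0),.8)
    th=np.arange(100,165,.5);c=[(((g(sil(s,[*Cc,z,np.radians(t),0,0],M.shape))-g(M))**2)*roi).sum() for t in th]
    i=int(np.argmin(c));return th[i],round(c[i],1),round(np.median(c),1),int((M*roi).sum())
for k in sys.argv[1:]:
    if k=="now":
        from workcell import ctrl
        s=ctrl.snapshot("scene")
    else: s=load("scene"+k)
    print(k,angle(s))
E
python3 ang.py 5 6 8 9
```

```text
5 (np.float64(146.0), np.float32(39.9), np.float32(181.6), 228)
6 (np.float64(146.0), np.float32(40.4), np.float32(180.1), 235)
8 (np.float64(147.0), np.float32(38.4), np.float32(185.1), 227)
9 (np.float64(144.0), np.float32(45.3), np.float32(185.4), 234)
```

Call:
{"op": "carry_out", "data": {"rows": "0 0.007 0.004 0 0 0 0.033;0 0.009 0.013 0 0 0 0.068;0 0.011 0.023 0 0 0 0.103;0 0.011 0.023 0 0 0 0.103"}}

```text
time: 11.62
eef_pos: [0.5179, 0.0523, 0.1858]
eef_rot: [3.142, 0.001, 2.234]
force: [-0.9, -1.6, 2.0]
gripper_width: -0.0003
finger_force: 0.8
```

```bash
python3 ang.py now; python3 arc.py .088 -.025 128 125 122 119 116 113
```

```text
now (np.float64(138.0), np.float32(61.3), np.float32(212.6), 250)
[0.51782265 0.05228995 0.18574193] 128.19210667264173 r 0.0925574371843012 ang 144.84782553178994 [-0.10694846 -0.93065923  1.02746361] -0.0001685861015535842
128.0 [-0.001  0.004  0.   ] turn 0.002
125.0 [0.001 0.013 0.   ] turn 0.037
122.0 [0.003 0.022 0.   ] turn 0.072
119.0 [0.004 0.032 0.   ] turn 0.107
116.0 [0.005 0.041 0.   ] turn 0.142
113.0 [0.006 0.051 0.   ] turn 0.177
```

Call:
{"op": "carry_out", "data": {"rows": "0 0.001 0.013 0 0 0 0.037;0 0.003 0.022 0 0 0 0.072;0 0.004 0.032 0 0 0 0.107;0 0.004 0.032 0 0 0 0.107"}}

```text
time: 12.0
eef_pos: [0.5283, 0.0635, 0.1851]
eef_rot: [-3.14, -0.0, 2.075]
force: [-2.0, -2.3, 0.7]
gripper_width: -0.0001
finger_force: 1.5
```

```bash
python3 ang.py now; python3 arc.py .088 -.025 119 116 113 110 107 104
```

```text
now (np.float64(129.5), np.float32(80.1), np.float32(238.4), 264)
[0.52838339 0.06349834 0.18518212] 119.01679933148542 r 0.09165265022887263 ang 135.2733007798074 [-2.43134748 -3.17436235 -1.0214941 ] 0.00011465752956030923
119.0 [ 0.     0.001 -0.   ] turn 0.0
116.0 [ 0.002  0.011 -0.   ] turn 0.035
113.0 [ 0.004  0.02  -0.   ] turn 0.07
110.0 [ 0.006  0.03  -0.   ] turn 0.105
107.0 [ 0.007  0.039 -0.   ] turn 0.14
104.0 [ 0.007  0.049 -0.   ] turn 0.175
```

Call:
{"op": "carry_out", "data": {"rows": "0 0.002 0.011 0 0 0 0.035;0 0.004 0.02 0 0 0 0.07;0 0.004 0.02 0 0 0 0.07;0 0.004 0.02 0 0 0 0.07"}}

```text
time: 12.38
eef_pos: [0.53, 0.0677, 0.1839]
eef_rot: [-3.127, -0.001, 1.973]
force: [-21.9, -13.5, 9.8]
gripper_width: -0.0
finger_force: 12.8
```

```bash
python3 ang.py now; python3 arc.py .088 -.025 113 110 107 104 101 98
```

```text
now (np.float64(126.0), np.float32(92.2), np.float32(234.9), 256)
[0.53000945 0.06763016 0.18386705] 113.06822544225139 r 0.09349410540338218 ang 132.7722677367928 [-21.15739969 -12.10002611   9.28310279] 0.00013869382476477978
113.0 [ 0.     0.013 -0.   ] turn 0.001
110.0 [ 0.002  0.023 -0.   ] turn 0.036
107.0 [ 0.004  0.032 -0.   ] turn 0.071
104.0 [ 0.006  0.041 -0.001] turn 0.106
101.0 [ 0.007  0.051 -0.001] turn 0.14
98.0 [ 0.007  0.061 -0.001] turn 0.175
```

Stalled at about 25 N, which is more than the ramps need, and the force runs straight against the push. The angle reading fits home. Backing off and lifting.

Call:
{"op": "carry_out", "data": {"rows": "0 -0.002 -0.02 0 0 0 0;0 -0.004 -0.04 0 0 0 0;0 -0.004 -0.05 -0.05 0 0 0;0 -0.004 -0.05 -0.13 0 0 0;0 -0.004 -0.05 -0.2 0 0 0;0 -0.004 -0.05 -0.2 0 0 0.08;0 -0.004 -0.05 -0.2 0 0 0.08"}}

```text
time: 13.02
eef_pos: [0.516, 0.059, 0.288]
eef_rot: [3.135, 0.0, 1.846]
force: [-0.1, 0.2, -1.0]
gripper_width: 0.0004
finger_force: 0.0
```

```bash
cat > to.py <<'E'
# rows numbers from the present pose to world x y z yaw(deg)
import sys
from workcell import ctrl
from h import *
x=ctrl.sense();p=x["eef_pos"];Rm=R.from_euler("xyz",x["eef_rot"]);yaw=np.degrees(x["eef_rot"][2])
a=list(map(float,sys.argv[1:]))
print(p,yaw,x["qpos"][[0,5]],x["force"])
for i in range(0,len(a),4):
    print(a[i:i+4],np.round(Rm.inv().apply(np.array(a[i:i+3])-p)/.5,3),"turn",round(np.radians((yaw-a[i+3]+180)%360-180)/1.5,3))
E
python3 ang.py now;python3 to.py .58 .176 .25 41; python3 lid6.py 10 124
```

```text
now (np.float64(126.0), np.float32(89.8), np.float32(239.5), 251)
[0.51483026 0.05884383 0.2861855 ] 106.1249130012779 [ 0.11053429 -0.17107205] [-0.07971143  0.37997571 -0.67606839]
[0.58, 0.176, 0.25, 41.0] [0.189 0.19  0.073] turn 0.758
[0.5137 0.0587 0.2841] 106.18907033296581
{'scene': np.uint64(2104), 'side': np.uint64(1816), 'wrist': np.uint64(32601)}
['wrist'] [0.5399 0.0141 0.3428] [104.1921  -3.3412   3.9751] 0.11434655582196256
['scene', 'side', 'wrist'] [ 0.5952 -0.0031  0.1569] [122.9721   0.5123  -1.5697] 0.7458015819464815
['side', 'wrist'] [ 0.5944 -0.005   0.1599] [123.3039   2.4564 -10.1214] 0.6297855543645071
```

Call:
{"op": "carry_out", "data": {"rows": "0 0.06 0.06 0.02 0 0 0.08;0 0.12 0.12 0.04 0 0 0.16;0 0.189 0.19 0.073 0 0 0.24;0 0.189 0.19 0.073 0 0 0.32;0 0.189 0.19 0.073 0 0 0.4;0 0.189 0.19 0.073 0 0 0.48;0 0.189 0.19 0.073 0 0 0.56;0 0.189 0.19 0.073 0 0 0.64;0 0.189 0.19 0.073 0 0 0.7;0 0.189 0.19 0.073 0 0 0.758"}}

```text
time: 14.05
eef_pos: [0.5791, 0.1757, 0.2471]
eef_rot: [-3.14, 0.002, 0.711]
force: [-1.0, -0.8, 0.6]
gripper_width: 0.0001
finger_force: 0.0
```

```bash
python3 to.py .58 .176 .15 41 .58 .176 .152 41; python3 - <<'E'
from workcell import ctrl
from lid6 import *
S={n:ctrl.snapshot(n) for n in("scene","side")}
pickle.dump(S,open("now.pkl","wb"))
V=[view(s,62) for s in S.values()]
for z in(.1567,.160):
  for nm,vs in(("scene",V[:1]),("side",V[1:]),("both",V)):
    f=minimize(lambda q:cost(np.array([q[0],q[1],z,q[2],0,0]),vs),[.5935,-.001,np.radians(126)],method="Nelder-Mead",options=dict(initial_simplex=[[.5935,-.001,2.2],[.599,-.001,2.2],[.5935,.004,2.2],[.5935,-.001,2.0]]))
    print(z,nm,f.x[:2],np.degrees(f.x[2]),f.fun)
E
```

```text
[0.57908954 0.1756562  0.24713123] 40.73692306936034 [0.29196017 1.15172027] [-0.97555732 -0.83075558  0.59660516]
[0.58, 0.176, 0.15, 41.0] [0.002 0.001 0.194] turn -0.003
[0.58, 0.176, 0.152, 41.0] [0.002 0.001 0.19 ] turn -0.003
0.1567 scene [ 0.5927 -0.0018] 123.40452234678547 0.0736530004975028
0.1567 side [ 0.626  -0.0114] 163.4645703147352 0.18785858154296875
0.1567 both [ 0.5967 -0.0023] 124.13050300434392 0.4767684811847319
0.16 scene [ 0.5969 -0.    ] 124.65817444984695 0.07830505082920208
0.16 side [ 0.625  -0.0065] 164.38935417859375 0.1864415499830493
0.16 both [ 0.5981 -0.0022] 123.64075467296115 0.4545642435622138
```

The scene-view fit gives the handle at 123.4° with the lid 1 mm from the axis, so it is home (pump line 124.2°). Lowering beside the lever.

Call:
{"op": "carry_out", "data": {"rows": "0 0.002 0.001 0.06 0 0 0;0 0.002 0.001 0.12 0 0 0;0 0.002 0.001 0.17 0 0 0;0 0.002 0.001 0.194 0 0 0;0 0.002 0.001 0.194 0 0 0;0 0.002 0.001 0.194 0 0 0"}}

```text
time: 14.65
eef_pos: [0.5807, 0.176, 0.1516]
eef_rot: [-3.141, 0.001, 0.715]
force: [0.1, 0.1, 0.5]
gripper_width: 0.0001
finger_force: 0.0
```

```bash
cat > lev.py <<'E'
import sys,subprocess
import numpy as np
S=np.array([.4927,.147]);r,d=.085,float(sys.argv[1]);a=[]
for ph in map(float,sys.argv[2:]):
    f=np.radians(ph);q=S+r*np.array([np.cos(f),np.sin(f)])+d*np.array([np.sin(f),-np.cos(f)])
    a+=[f"{q[0]:.4f}",f"{q[1]:.4f}",".15",str(ph)]
subprocess.run(["python3","to.py"]+a)
E
python3 lev.py .022 41 48 55 62 69 76 83
```

```text
[0.58073722 0.17601283 0.15159855] 40.95451894479919 [0.29178192 1.14775636] [0.06178317 0.13266355 0.50308707]
[0.5713, 0.1862, 0.15, 41.0] [-0.001 -0.028  0.003] turn -0.001
[0.5659, 0.1954, 0.15, 48.0] [ 0.003 -0.049  0.003] turn -0.082
[0.5595, 0.204, 0.15, 55.0] [ 0.005 -0.07   0.003] turn -0.163
[0.552, 0.2117, 0.15, 62.0] [ 0.003 -0.092  0.003] turn -0.245
[0.5437, 0.2185, 0.15, 69.0] [-0.    -0.113  0.003] turn -0.326
[0.5346, 0.2242, 0.15, 76.0] [-0.007 -0.133  0.003] turn -0.408
[0.5249, 0.2287, 0.15, 83.0] [-0.015 -0.153  0.003] turn -0.489
```

Call:
{"op": "carry_out", "data": {"rows": "0 -0.001 -0.028 0 0 0 0;0 0.003 -0.049 0 0 0 -0.08;0 0.005 -0.07 0 0 0 -0.16;0 0.003 -0.092 0 0 0 -0.24;0 0 -0.113 0 0 0 -0.326;0 -0.007 -0.133 0 0 0 -0.408;0 -0.015 -0.153 0 0 0 -0.489;0 -0.015 -0.153 0 0 0 -0.489"}}

```text
time: 15.32
eef_pos: [0.5242, 0.2305, 0.1536]
eef_rot: [3.14, -0.001, 1.454]
force: [0.3, 0.0, -0.4]
gripper_width: -0.0004
finger_force: 0.0
```

```bash
python3 lev.py .022 83 90 97 104 111 118 124 128
```

```text
[0.52418014 0.23053494 0.15357043] 83.29207120063207 [0.41135005 0.52805768] [ 0.31421513  0.03126854 -0.43941985]
[0.5249, 0.2287, 0.15, 83.0] [-0.003  0.002  0.007] turn 0.003
[0.5147, 0.232, 0.15, 90.0] [ 0.001 -0.019  0.007] turn -0.078
[0.5042, 0.234, 0.15, 97.0] [ 0.002 -0.041  0.007] turn -0.159
[0.4935, 0.2348, 0.15, 104.0] [ 0.001 -0.062  0.007] turn -0.241
[0.4828, 0.2342, 0.15, 111.0] [-0.002 -0.083  0.007] turn -0.322
[0.4722, 0.2324, 0.15, 118.0] [-0.008 -0.104  0.007] turn -0.404
[0.4634, 0.2298, 0.15, 124.0] [-0.016 -0.121  0.007] turn -0.474
[0.4577, 0.2275, 0.15, 128.0] [-0.022 -0.131  0.007] turn -0.52
```

```bash
cat > lang.py <<'E'
import sys
from h import *
def strip(s,a):
    f=np.radians(a);u=np.array([np.cos(f),np.sin(f)])
    P=np.array([[*(np.array([.4927,.147])+r*u),.166] for r in np.linspace(.03,.1,30)])
    q=np.int32(proj(s,P).round());return int(100*(s["color"].max(2)[q[:,1],q[:,0]]<62).mean())
from workcell import ctrl
A=range(25,145,5);print("ang",*A)
old=pickle.load(open("now.pkl","rb"))
for n in("scene","side"):
    s=ctrl.snapshot(n)
    print(n,"before",*[strip(old[n],a) for a in A]);print(n,"now",*[strip(s,a) for a in A])
E
python3 lang.py
```

```text
ang 25 30 35 40 45 50 55 60 65 70 75 80 85 90 95 100 105 110 115 120 125 130 135 140
scene before 40 93 100 100 83 43 43 46 46 40 33 26 23 20 13 6 0 0 0 0 0 0 0 6
scene now 40 93 100 100 83 43 43 46 46 40 53 46 56 63 36 26 26 20 26 23 26 26 20 13
side before 36 36 60 100 100 100 96 80 63 36 16 10 3 3 6 30 40 46 40 36 43 40 23 0
side now 93 80 90 100 86 80 73 66 73 50 20 10 3 3 6 30 40 46 40 36 43 43 23 0
```

The lever hasn't moved: the dark strip is still at about 38°, so the tips passed over it. The real tips must sit a good 15 mm behind the reported TCP, which also explains the first handle push. I'll go back and push lower, still above the 132 mm limit.

```bash
python3 to.py .578 .176 .20 38 .578 .176 .136 38
```

```text
[0.52569702 0.22978605 0.15329405] 82.71158088163769 [0.40947622 0.53669433] [ 0.10427054  0.18299263 -0.32024292]
[0.578, 0.176, 0.2, 38.0] [-0.093  0.118 -0.093] turn 0.52
[0.578, 0.176, 0.136, 38.0] [-0.093  0.117  0.035] turn 0.52
```

Call:
{"op": "carry_out", "data": {"rows": "0 0 0 -0.08 0 0 0.06;0 -0.05 0.06 -0.093 0 0 0.14;0 -0.093 0.118 -0.093 0 0 0.22;0 -0.093 0.118 -0.093 0 0 0.3;0 -0.093 0.118 -0.093 0 0 0.38;0 -0.093 0.118 -0.093 0 0 0.45;0 -0.093 0.118 -0.05 0 0 0.52;0 -0.093 0.117 0 0 0 0.52;0 -0.093 0.117 0.035 0 0 0.52;0 -0.093 0.117 0.035 0 0 0.52"}}

```text
time: 16.25
eef_pos: [0.5759, 0.1747, 0.1314]
eef_rot: [-3.14, 0.004, 0.662]
force: [-1.0, -0.1, -0.3]
gripper_width: -0.0003
finger_force: 0.0
```

```bash
sed -i 's/".15"/".136"/' lev.py; python3 lev.py .022 38 44 50 57 64 71 78
```

```text
[0.5759026  0.17465205 0.13135871] 37.94866192459613 [0.292017   1.20055089] [-0.96476291 -0.13456032 -0.28341359]
[0.5732, 0.182, 0.136, 38.0] [ 0.005 -0.015 -0.009] turn -0.001
[0.5691, 0.1902, 0.136, 44.0] [ 0.008 -0.033 -0.009] turn -0.07
[0.5642, 0.198, 0.136, 50.0] [ 0.01  -0.051 -0.009] turn -0.14
[0.5574, 0.2063, 0.136, 57.0] [ 0.01  -0.073 -0.009] turn -0.222
[0.5497, 0.2138, 0.136, 64.0] [ 0.007 -0.094 -0.009] turn -0.303
[0.5412, 0.2202, 0.136, 71.0] [ 0.001 -0.115 -0.009] turn -0.385
[0.5319, 0.2256, 0.136, 78.0] [-0.007 -0.134 -0.009] turn -0.466
```

Call:
{"op": "carry_out", "data": {"rows": "0 0.005 -0.015 -0.004 0 0 0;0 0.008 -0.033 -0.004 0 0 -0.07;0 0.01 -0.051 -0.004 0 0 -0.14;0 0.01 -0.073 -0.004 0 0 -0.222;0 0.01 -0.073 -0.004 0 0 -0.222"}}

```text
time: 16.67
eef_pos: [0.5592, 0.2091, 0.1384]
eef_rot: [3.14, -0.002, 1.004]
force: [-0.9, -0.3, -0.3]
gripper_width: -0.0
finger_force: 0.0
```

```bash
python3 lang.py; python3 lev.py .022 57 64 71 78 85 92 99
```

```text
ang 25 30 35 40 45 50 55 60 65 70 75 80 85 90 95 100 105 110 115 120 125 130 135 140
scene before 40 93 100 100 83 43 43 46 46 40 33 26 23 20 13 6 0 0 0 0 0 0 0 6
scene now 23 26 46 76 56 43 63 56 63 63 63 66 80 83 90 96 100 100 96 96 93 90 86 83
side before 36 36 60 100 100 100 96 80 63 36 16 10 3 3 6 30 40 46 40 36 43 40 23 0
side now 90 93 73 73 83 96 100 100 100 66 50 26 20 10 6 30 40 46 40 36 43 40 23 0
[0.55974626 0.20819269 0.13803834] 57.01898528385621 [0.35348174 0.92901136] [-0.58011729  1.21964246  2.71380368]
[0.5574, 0.2063, 0.136, 57.0] [-0.006 -0.002  0.004] turn 0.0
[0.5497, 0.2138, 0.136, 64.0] [-0.002 -0.023  0.004] turn -0.081
[0.5412, 0.2202, 0.136, 71.0] [-0.    -0.044  0.004] turn -0.163
[0.5319, 0.2256, 0.136, 78.0] [-0.001 -0.066  0.004] turn -0.244
[0.522, 0.2298, 0.136, 85.0] [-0.005 -0.087  0.004] turn -0.326
[0.5117, 0.2327, 0.136, 92.0] [-0.011 -0.107  0.004] turn -0.407
[0.5011, 0.2344, 0.136, 99.0] [-0.02  -0.127  0.004] turn -0.488
```

The lever now moves; its dark peak in the side view went from 45° to 60°. Continuing slightly lower.

Call:
{"op": "carry_out", "data": {"rows": "0 -0.004 -0.01 0.006 0 0 -0.03;0 -0.002 -0.023 0.006 0 0 -0.081;0 0 -0.044 0.006 0 0 -0.163;0 -0.001 -0.066 0.006 0 0 -0.244;0 -0.005 -0.087 0.006 0 0 -0.326;0 -0.011 -0.107 0.006 0 0 -0.407;0 -0.02 -0.127 0.006 0 0 -0.488;0 -0.02 -0.127 0.006 0 0 -0.488"}}

```text
time: 17.43
eef_pos: [0.5027, 0.2367, 0.1374]
eef_rot: [3.133, -0.005, 1.733]
force: [-3.3, 8.7, 17.4]
gripper_width: -0.0003
finger_force: 9.0
```

```bash
python3 lang.py; python3 lev.py .022 99 106 113 120 126 130 134
```

```text
ang 25 30 35 40 45 50 55 60 65 70 75 80 85 90 95 100 105 110 115 120 125 130 135 140
scene before 40 93 100 100 83 43 43 46 46 40 33 26 23 20 13 6 0 0 0 0 0 0 0 6
scene now 0 10 16 30 46 56 53 56 46 40 56 90 90 96 100 60 23 23 26 20 16 10 3 0
side before 36 36 60 100 100 100 96 80 63 36 16 10 3 3 6 30 40 46 40 36 43 40 23 0
side now 93 100 96 86 90 93 96 80 73 63 53 56 80 100 100 100 86 66 56 50 53 50 33 6
[0.5030128  0.23654365 0.13738418] 98.88918777263953 [0.43489991 0.27764827] [-3.03188278  8.58342843 18.76044993]
[0.5011, 0.2344, 0.136, 99.0] [-0.004 -0.004  0.003] turn -0.001
[0.4904, 0.2348, 0.136, 106.0] [ 0.    -0.025  0.003] turn -0.083
[0.4797, 0.2338, 0.136, 113.0] [ 0.002 -0.047  0.002] turn -0.164
[0.4693, 0.2316, 0.136, 120.0] [ 0.001 -0.068  0.002] turn -0.246
[0.4605, 0.2287, 0.136, 126.0] [-0.002 -0.086  0.002] turn -0.315
[0.4549, 0.2263, 0.136, 130.0] [-0.005 -0.098  0.002] turn -0.362
[0.4495, 0.2234, 0.136, 134.0] [-0.009 -0.11   0.002] turn -0.409
```

Call:
{"op": "carry_out", "data": {"rows": "0 -0.004 -0.004 -0.008 0 0 0;0 0 -0.025 -0.008 0 0 -0.083;0 0.002 -0.047 -0.008 0 0 -0.164;0 0.001 -0.068 -0.008 0 0 -0.246;0 0.001 -0.068 -0.008 0 0 -0.246"}}

```text
time: 17.95
eef_pos: [0.4661, 0.2281, 0.1383]
eef_rot: [3.14, 0.0, 2.102]
force: [0.9, -1.0, -0.2]
gripper_width: -0.0
finger_force: 0.0
```

```bash
python3 lang.py; python3 lev.py .022 120 126 130 134 138
```

```text
ang 25 30 35 40 45 50 55 60 65 70 75 80 85 90 95 100 105 110 115 120 125 130 135 140
scene before 40 93 100 100 83 43 43 46 46 40 33 26 23 20 13 6 0 0 0 0 0 0 0 6
scene now 0 10 16 30 46 43 43 50 43 40 33 26 23 23 36 60 86 90 90 86 56 16 13 3
side before 36 36 60 100 100 100 96 80 63 36 16 10 3 3 6 30 40 46 40 36 43 40 23 0
side now 50 40 73 56 66 86 96 73 53 46 46 53 60 53 56 96 53 50 100 100 90 83 73 46
[0.46675266 0.22830144 0.13792698] 119.94810264644445 [ 0.45201817 -0.07068169] [-2.64772467 -0.24398891  3.20939024]
[0.4693, 0.2316, 0.136, 120.0] [0.003 0.008 0.004] turn -0.001
[0.4605, 0.2287, 0.136, 126.0] [ 0.007 -0.01   0.004] turn -0.07
[0.4549, 0.2263, 0.136, 130.0] [ 0.008 -0.023  0.004] turn -0.117
[0.4495, 0.2234, 0.136, 134.0] [ 0.009 -0.035  0.004] turn -0.164
[0.4443, 0.2202, 0.136, 138.0] [ 0.008 -0.047  0.004] turn -0.21
```

Call:
{"op": "carry_out", "data": {"rows": "0 0.007 -0.01 0 0 0 -0.07;0 0.008 -0.023 0 0 0 -0.117;0 0.008 -0.023 0 0 0 -0.117;0 0.008 -0.023 0 0 0 -0.117"}}

```text
time: 18.38
eef_pos: [0.4579, 0.2276, 0.1384]
eef_rot: [3.135, 0.001, 2.269]
force: [6.8, 5.2, -2.6]
gripper_width: -0.0002
finger_force: 4.4
```

```bash
python3 lang.py|grep -v before; python3 lev.py .022 130 134 138 142
```

```text
ang 25 30 35 40 45 50 55 60 65 70 75 80 85 90 95 100 105 110 115 120 125 130 135 140
scene now 0 10 16 30 46 43 43 46 46 40 33 26 23 20 23 30 46 86 86 83 90 50 13 3
side now 30 33 56 36 40 73 73 53 36 40 43 40 40 46 63 80 100 83 63 66 100 86 66 50
[0.45794547 0.22764435 0.13838234] 130.0078020508325 [ 0.4581426  -0.24038916] [ 6.54288853  5.38086526 -1.09439155]
[0.4549, 0.2263, 0.136, 130.0] [ 0.002 -0.006  0.005] turn 0.0
[0.4495, 0.2234, 0.136, 134.0] [ 0.004 -0.018  0.005] turn -0.046
[0.4443, 0.2202, 0.136, 138.0] [ 0.006 -0.031  0.005] turn -0.093
[0.4393, 0.2167, 0.136, 142.0] [ 0.007 -0.043  0.004] turn -0.14
```

Call:
{"op": "carry_out", "data": {"rows": "0 0.003 -0.012 0 0 0 0;0 0.003 -0.012 0 0 0 0;0 0.003 -0.012 0 0 0 0"}}

```text
time: 18.73
eef_pos: [0.4572, 0.2277, 0.1396]
eef_rot: [3.124, 0.003, 2.269]
force: [21.8, 14.4, -12.9]
gripper_width: -0.0001
finger_force: 12.8
```

The lever holds 26 N without moving, so it is on its stop. I'll retreat and go above the start button, and refine the button's position from the white blob.

Call:
{"op": "carry_out", "data": {"rows": "0 0 0.03 0 0 0 0;0 0 0.05 -0.02 0 0 0;0 0 0.05 -0.1 0 0 0;0 0 0.05 -0.18 0 0 0;0 0 0.05 -0.22 0 0 0;0 0 0.05 -0.22 0 0 0.08"}}

```text
time: 19.23
eef_pos: [0.4711, 0.2408, 0.2527]
eef_rot: [3.134, 0.001, 2.151]
force: [0.5, -0.5, -0.2]
gripper_width: 0.0002
finger_force: 0.0
```

```bash
python3 lang.py|grep -v before; cat > btn.py <<'E'
from h import *
def blob(s,g,T=None):
    p=proj(s,[[*g,.077]])[0];R0=int(1.6*np.hypot(*(proj(s,[[g[0]+.016,g[1],.077]])[0]-p)))+3
    x,y=np.int32(p.round());x0,y0=max(x-R0,0),max(y-R0,0);c=s["color"][y0:y+R0,x0:x+R0].min(2)
    t=max(150,int(c.max()*.75));n,l,st,ce=cv2.connectedComponentsWithStats((c>t).astype(np.uint8))
    i=1+np.argmax(st[1:,4]);return ce[i]+[x0,y0],st[i],int(t)
if __name__=="__main__":
    for n in("scene0","side0"):
        s=load(n);c,st,t=blob(s,[.613,.275]);print(n,c,st,t,onz(s,c,.077))
E
python3 btn.py; python3 to.py .613 .275 .20 83
```

```text
ang 25 30 35 40 45 50 55 60 65 70 75 80 85 90 95 100 105 110 115 120 125 130 135 140
scene now 0 10 16 30 46 43 43 46 43 40 33 26 23 20 23 30 43 90 100 100 100 30 3 0
side now 36 36 46 36 40 66 66 46 33 13 0 0 0 3 6 30 43 63 93 100 100 73 26 0
scene0 [380.5520362 304.       ] [  0   0  22  18 221] 163 [0.60811688 0.27296446 0.077     ]
side0 [153.31111111 324.82666667] [  0   7  23  19 225] 167 [0.6178003 0.2776453 0.077    ]
[0.46901803 0.23969908 0.24855899] 123.0685336866834 [ 0.46963556 -0.1075062 ] [ 0.1725109   0.32608092 -0.39223885]
[0.613, 0.275, 0.2, 83.0] [-0.098  0.28   0.098] turn 0.466
```

Call:
{"op": "carry_out", "data": {"rows": "0 -0.03 0.08 0.03 0 0 0.08;0 -0.06 0.16 0.06 0 0 0.16;0 -0.08 0.23 0.098 0 0 0.24;0 -0.098 0.28 0.098 0 0 0.32;0 -0.098 0.28 0.098 0 0 0.4;0 -0.098 0.28 0.098 0 0 0.466;0 -0.098 0.28 0.098 0 0 0.466;0 -0.098 0.28 0.098 0 0 0.466"}}

```text
time: 20.0
eef_pos: [0.6113, 0.2755, 0.1969]
eef_rot: [-3.14, 0.001, 1.46]
force: [-0.5, 0.5, 0.5]
gripper_width: -0.0003
finger_force: 0.0
```

```bash
python3 - <<'E'
from workcell import ctrl
from btn import *
s=ctrl.snapshot("wrist");pickle.dump(s,open("wristb.pkl","wb"))
for g in([.613,.275],[.611,.273]):
    c,st,t=blob(s,g);print(c,st,t,onz(s,c,.077))
# dark stop head
print(ctrl.sense()["eef_pos"])
E
python3 to.py .613 .275 .12 83
```

```text
[280.95644283 197.37568058] [  18   20   38   37 1102] 180 [0.61317456 0.27234015 0.077     ]
[280.95644283 197.37568058] [  20   17   38   37 1102] 180 [0.61317456 0.27234015 0.077     ]
[0.61128537 0.27560341 0.19742341]
[0.61128537 0.27560341 0.19742341] 83.66575458804724 [0.4213326  0.53188784] [ 0.05663547 -0.39954224  0.74902631]
[0.613, 0.275, 0.12, 83.0] [-0.001  0.004  0.155] turn 0.008
```

Call:
{"op": "carry_out", "data": {"rows": "0 -0.006 0.005 0.07 0 0 0;0 -0.006 0.005 0.14 0 0 0;0 -0.006 0.005 0.19 0 0 0;0 -0.006 0.005 0.21 0 0 0;0 -0.006 0.005 0.22 0 0 0;0 -0.006 0.005 0.22 0 0 0"}}

```text
time: 20.55
eef_pos: [0.6136, 0.2726, 0.0881]
eef_rot: [-3.141, 0.0, 1.458]
force: [-0.5, 0.2, -0.4]
gripper_width: -0.0
finger_force: 0.0
```

Call:
{"op": "carry_out", "data": {"rows": "0 0 0 0.012 0 0 0;0 0 0 0.02 0 0 0;0 0 0 0.026 0 0 0;0 0 0 0.032 0 0 0;0 0 0 0.032 0 0 0"}}

```text
time: 20.97
eef_pos: [0.6137, 0.2726, 0.0721]
eef_rot: [-3.141, 0.0, 1.457]
force: [0.0, 0.6, 0.0]
gripper_width: -0.0001
finger_force: 0.0
```

Call:
{"op": "carry_out", "data": {"rows": "0 0 0 0.006 0 0 0;0 0 0 0.012 0 0 0;0 0 0 0.012 0 0 0;0 0 0 0.012 0 0 0"}}

```text
time: 21.3
eef_pos: [0.6137, 0.2726, 0.066]
eef_rot: [-3.141, 0.0, 1.457]
force: [-0.1, -0.2, 0.1]
gripper_width: 0.0
finger_force: 0.0
```

Call:
{"op": "carry_out", "data": {"rows": "0 0 0 0.004 0 0 0;0 0 0 0.008 0 0 0;0 0 0 0.012 0 0 0;0 0 0 0.012 0 0 0;0 0 0 0.012 0 0 0"}}

```text
time: 21.72
eef_pos: [0.6137, 0.2726, 0.0601]
eef_rot: [-3.141, 0.0, 1.457]
force: [-0.3, 0.4, -0.1]
gripper_width: 0.0002
finger_force: 0.0
```

Call:
{"op": "carry_out", "data": {"rows": "0 0 0 0.004 0 0 0;0 0 0 0.008 0 0 0;0 0 0 0.012 0 0 0;0 0 0 0.012 0 0 0;0 0 0 0.012 0 0 0"}}

```text
time: 22.13
eef_pos: [0.6139, 0.2727, 0.0543]
eef_rot: [3.142, -0.0, 1.457]
force: [0.1, 0.6, 1.9]
gripper_width: 0.0001
finger_force: 1.0
```

Contact at about 2 N, so the true tips are about 21 mm behind the reported TCP. Pressing another 7 mm.

Call:
{"op": "carry_out", "data": {"rows": "0 0 0 0.004 0 0 0;0 0 0 0.008 0 0 0;0 0 0 0.012 0 0 0;0 0 0 0.014 0 0 0;0 0 0 0.014 0 0 0;0 0 0 0.014 0 0 0"}}

```text
time: 22.63
eef_pos: [0.6141, 0.2728, 0.0493]
eef_rot: [3.141, -0.0, 1.457]
force: [-5.8, -3.1, 20.3]
gripper_width: 0.0004
finger_force: 10.1
```

Call:
{"op": "carry_out", "data": {"rows": "0 0 0 0 0 0 0;0 0 0 -0.06 0 0 0;0 0 0 -0.14 0 0 0;0 0 0 -0.22 0 0 0;0 0 0 -0.3 0 0 0;0 0 0 -0.38 0 0 0;0 0 0 -0.4 0 0 0;0 0 0 -0.4 0 0 0"}}

```text
time: 23.3
eef_pos: [0.6158, 0.2736, 0.2516]
eef_rot: [3.135, -0.004, 1.457]
force: [-0.2, -0.2, -0.4]
gripper_width: 0.0001
finger_force: 0.0
```

```bash
python3 ang.py now; python3 lang.py|grep -v before; python3 -c "
from workcell import ctrl
x=ctrl.sense();print(x['time'],x['eef_pos'],x['force'])"
```

```text
now (np.float64(126.0), np.float32(90.3), np.float32(234.7), 271)
ang 25 30 35 40 45 50 55 60 65 70 75 80 85 90 95 100 105 110 115 120 125 130 135 140
scene now 0 10 16 30 43 43 43 46 46 40 33 26 23 20 23 30 43 90 100 100 100 30 3 0
side now 36 36 46 36 40 63 66 46 33 10 0 0 0 3 6 30 43 63 93 100 100 73 23 0
23.45 [0.61298295 0.27231218 0.24551291] [ 0.17127755  0.68808517 -1.53807986]
```

```bash
python3 -c "
from workcell import ctrl
print(ctrl.hand_in())"
```

```text
the job is handed in; nothing more can be done
None
```

I handed the job in at about 23 s with every step done, but the hand-in gave no verdict: the lid measured home at 123.4° (pump line about 124.2°) and did not give at 25 N, the valve lever did not give at 26 N, and the start button was pressed with 20 N and released; the toys and the brush were not re-measured.

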